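# Close a cask-head joint with a one-hand ratchet clamp and keep the squeeze on

## Task

The two oak boards for a small cask head want joining: lay the loose grooved board flat on the clamping board, between the clamp's jaw and the tongued board, groove towards the tongue and ends flush, and let go of it. Then pump the clamp's trigger until the jaw has driven the joint right shut and its sprung pad is pressed in a little over half way, never so far that the pad bottoms out and crushes the edge. Finish still holding the trigger squeezed so that the pressure stays on, and leave the other things on the bench where they are.

Things in the scene. Friction and masses are not known exactly. Their poses are not given: they have to be found in the camera images.
- clamp_board: clamping board, fixed on the bench: dark wood, 122 x 310 x 16 mm, the one-hand ratchet clamp screwed on at its right-hand end (-y), a wooden fence (28 mm high) across its left end (+y). Origin: centre of its underside; its +y axis is the direction in which the jaw advances, its x axis runs across. Boards lie on its top, 16 mm above the bench.
- handle_grip (a point): centre of the clamp's fixed upright black handle, 142 mm above the bench; same axes as the clamping board. The handle is 20 mm thick along y (its back face is 10 mm behind this point), 26 mm wide along x, and reaches 165 mm above the bench; the clamp's grey cheeks below reach up to 102 mm.
- trigger_grip (a point): centre of the round finger bar of the clamp's trigger (13 mm thick along the clamp axis, 26 mm wide), which moves with the trigger; about 142 mm above the bench. Let go, its centre is 37.5 mm in front (+y) of handle_grip, so handle and trigger measure 54 mm over their outsides; fully squeezed 35 mm.
- trigger (a joint): angle of the spring-return trigger, rad: 0 = let go, 0.32 = fully squeezed (finger bar moved 19 mm towards the fixed handle, that is to -y). It springs back by itself. It takes about 3 N at first, 5 to 10 N to advance the free bar, about 12 to 18 N with the pad a little over half pressed in.
- bar (a joint): advance of the toothed ratchet bar with the jaw, m, 0 (right back) to 0.090; starts 0 to 0.012. Moves 0.7 mm per mm of finger bar once the pawl meets a tooth (6 mm apart: up to 6 mm of travel idle at first); a full squeeze and release gives about 12 mm (6 if not quite full; the first 7 to 13). A weak brake (6 N) holds it when let go: a loaded bar slips back some mm and pressure is lost.
- pad (a joint): how far the sprung pad in front of the jaw is pressed in, m: 0 = free, 0.012 = bottomed out; spring 1.5 N per mm. Pushing the loose board along takes under 0.001.
- pad_face (a point): centre of the pad's front face (50 mm wide, 24 mm high, dark rubber), 27 mm above the bench; same axes as the clamping board. With bar = 0 it is 109 mm behind the shoulder.
- grooved_center (a point): centre of the loose grooved oak board (half-way up): 110 mm long along its x, 40 mm wide along its y, 22 mm thick, about 0.11 kg, with part of a pencilled circle on top. The groove (9.5 mm high, 8 mm deep) runs along its +y edge. Starts lying flat on the bench.
- groove (a point): middle of the grooved edge of the loose board: 20 mm from its centre along its +y, half-way up; axes as the board's.
- shoulder (a point): middle of the near edge (-y side) of the tongued oak board, half-way up, 27 mm above the bench. That board (110 x 62 x 22 mm) lies loose on the clamping board against the fence; its axes are those of the clamping board. A tongue 6.5 mm thick sticks out 7 mm from this edge towards -y. The joint is shut when groove is at shoulder.
- barrel_tap: bystander, to be left alone: brass barrel tap, 104 mm long; origin under its middle
- cork_0: bystander, to be left alone: upright wine cork, 24 mm across, 42 mm high; origin under its centre
- nail_tin: bystander, to be left alone: open tin of nails, 74 mm across, 61 mm high; origin under its centre

How it is judged:
By the outcome, as a careful person would: the job done as asked, in the order asked, and still so for the second after the job is handed in, while the arm keeps its last pose, push and grip.
It also fails if it takes over 54 s, if anything falls off the work surface, if the arm or the gripper's body presses on something with over 40 N, if the wrist force passes 120 N, or if a joint passes its speed limit or range.

## Robot

A 7-joint arm with a two-finger parallel gripper is mounted at the origin on a cart in front of the work surface, level with it; the furniture and walls round the work are solid. World frame = base frame: x ahead of the robot, y to its left, z up, the work surface at z = 0. Lengths are in mm, angles in degrees, forces in N, time in s.
With the tool pointing down it reaches from about 425 to 875 mm from the base axis. Payload 9.9 kg.
Tool frame: the origin (TCP) lies at the very end of the fingers, on their centre line; the grasp point (between the pads) lies 19 mm behind it; z points along the fingers, x is the direction in which the jaws open and shut, and the axes are right-handed (so a half turn about z gives the same grasp; the last joint's range is limited). The gripper opens to 85 mm and grips with 20 to 120 N. Pads are 22 mm wide; open, the fingers measure 114 mm over their backs; the gripper's body (76 mm by 85 mm) begins 54 mm behind the grasp point. The pads swing forward as they close: fully open they stand 13 mm farther back than shut.
Start: joints at [72.032, 32.985, 1.427, 82.34, -0.859, 64.687, -3.237], TCP at [153.758, -657.258, 231.289] pointing down, gripper open.
Joint ranges: [-157.87, 157.87], [-19.46, 123.44], [-87.15, 90], [11.01, 140.99], [-62.26, 242.26], [9.8, 113.94], [-161.44, 161.44]. Speed limits (degrees/s): [127.2, 127.2, 172.46, 172.46, 180, 180, 180].

## Interface

Orientations are given as a 3x3 rotation matrix whose columns are the frame's x, y, z axes.
In Python, from rig import robot gives the robot as it stands.
- The arm moves only by the tool carry_out, never from a script. Its argument "deltas" is a list that holds one entry, the list of rows, each a list of 6 numbers: the shift along the tool's x, y, z in m, then the turn, a rotation vector about the tool's x, y, z in rad. A call has 1 to 8 rows; each row shifts and turns the pose as measured when the row begins, along the tool's axes as they then stand; what a row does not reach is not made up. A row lasts 1/10 s, in which the tool goes at most 50 mm and 8.59 degrees, less where a joint would pass 70% of its speed; a pose out of reach is approached as far as the arm can. A call with a gripper value outside its range is refused whole. "hand" is the finger opening in m, from 0 to 0.0854, set as the call begins (left out, the last holds). The fingers move at their own pace and stop on an object; "force" is the grip in N (left out, the last holds). Time passes only in rows, so rows that do not move let the fingers close. It gives the time, the measured TCP pose, the force and the opening at its end, in the units of the state.
- robot.read_state(): the state, without advancing time (a new reading comes with each control period).
- robot.capture(name): name is "side" or "top"; returns (picture, depth): 384x512x3 uint8, red, green, blue; 384x512 float32, mm along the optical axis (not along the pixel's ray), 0 where there is no reading.
- robot.camera_params(name): a dict with "fx", "fy", "cx", "cy" (pixels), "dist_coeffs" ([k1, k2, p1, p2, k3] as OpenCV has them; the pictures are not rectified), "position" and "orientation" of the camera in the world. Camera axes: x right, y up, looking along -z (the intrinsics and any distortion apply to the point x, -y, -z); pixel columns grow to the right and rows downward; lengths in mm; the calibration is good to about 2 mm. A picture is of the moment at which its call begins. camera_params takes no time and is no camera call.
- robot.job_done(): hands the job in, once; it reports no verdict.
The state is a dict: "clock": time; "joints": joint angles; "dq": joint speeds; "joint_efforts": joint torques, N m; "eef_pos": TCP position; "tcp_rot": TCP orientation; "wrist_force": force on the tool from outside, world axes, zero at the start; "ft_torque": the same for the moment, N m; "finger_gap": finger opening in mm.
Only numpy, scipy, OpenCV 4.12 (cv2) and the standard library are available. Lean on these libraries where they do the work, as an engineer would, in place of code of your own. Each camera call takes 0.05 s, during which the arm holds its last target.

## Working session

There is one attempt and no reset: what is moved stays moved. The work goes in short steps, Python scripts to look and compute and a tool call to move; the robot and the scene stay as the last step left them, time stands still between calls to the robot, and variables do not carry over. Pictures are saved under pics/ and viewed, and the job is handed in when it is done.

Besides the shell and the picture viewer there is one more tool, called after ">>>" in YAML: its name, and indented under it one key for each argument. carry_out: Moves the arm, as the interface text tells. Its arguments: {"type":"object","properties":{"deltas":{"type":"array"},"hand":{"type":"number"},"force":{"type":"number"}},"required":["deltas"]}

```bash
mkdir -p pics; ls; python3 - <<'E'
from rig import robot
import cv2,numpy as np
for n in("side","top"):
    p,d=robot.capture(n); cv2.imwrite(f"pics/{n}0.png",cv2.cvtColor(p,cv2.COLOR_RGB2BGR)); np.save(f"{n}0.npy",d)
    print(n,robot.camera_params(n))
print(robot.read_state())
E
```

```text
pics
side {'fx': 495.89256054733596, 'fy': 495.89256054733596, 'cx': 250.1591551984811, 'cy': 196.49451274305525, 'dist_coeffs': array([-0.18230697,  0.        ,  0.        ,  0.        ,  0.        ]), 'position': array([ 161.13958643, -552.5242254 ,  530.19332198]), 'orientation': array([[ 0.92324038,  0.13570183, -0.359461  ],
       [-0.38361518,  0.37815535, -0.8425188 ],
       [ 0.02160076,  0.91574207,  0.40118558]])}
top {'fx': 426.62669791514406, 'fy': 426.62669791514406, 'cx': 257.48392320199036, 'cy': 189.0267710182674, 'dist_coeffs': array([-0.04426489,  0.        ,  0.        ,  0.        ,  0.        ]), 'position': array([ 344.33406878,  325.19916966, 1069.65907595]), 'orientation': array([[ 2.11760697e-01,  9.53243838e-01, -2.15600537e-01],
       [-9.77321198e-01,  2.06356963e-01, -4.75403042e-02],
       [-8.26830069e-04,  2.20778143e-01,  9.75323704e-01]])}
{'clock': 0.1, 'joints': array([72.03150998, 33.02831227,  1.42525219, 82.37969298, -0.8598483 ,
       64.68645885, -3.23690083]), 'dq': array([ 0.04599727, -0.09068713, -0.06819768, -0.11561496, -0.0642459 ,
       -0.03872729, -0.01104799]), 'joint_efforts': array([ 5.75108308e-03, -7.67302823e+01,  2.25770205e+00, -2.86606336e+01,
        1.57265668e-02,  8.52727593e-03, -5.66924155e-05]), 'eef_pos': array([ 153.6654094 , -656.87677196,  230.5358852 ]), 'tcp_rot': array([[ 2.27802977e-01, -9.73707159e-01, -4.14035381e-04],
       [-9.73706151e-01, -2.27803338e-01,  1.40390279e-03],
       [-1.46130884e-03,  8.33355627e-05, -9.99998929e-01]]), 'wrist_force': array([ 0.17863173, -0.05241983, -0.10462285]), 'ft_torque': array([-0.01025387, -0.00045776,  0.07487624]), 'finger_gap': 85.39551282217731}
```

View pics/side0.png

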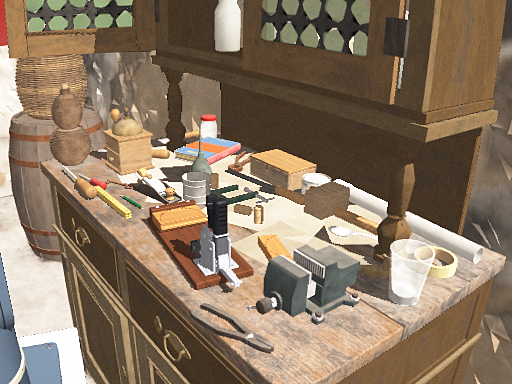

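View pics/top0.png

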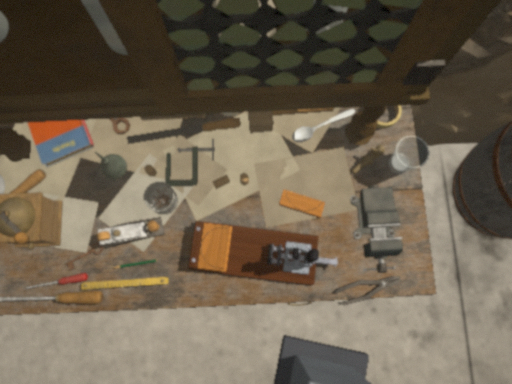

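```bash
cat > h.py <<'E'
from rig import robot
import cv2,numpy as np
class Cam:
    def __init__(s,n):
        p=robot.camera_params(n); s.K=np.array([[p['fx'],0,p['cx']],[0,p['fy'],p['cy']],[0,0,1.]]); s.D=np.array(p['dist_coeffs'],float)
        s.R=np.array(p['orientation'])@np.diag([1,-1,-1.]); s.t=np.array(p['position'])
    def rays(s,uv):
        q=cv2.undistortPoints(np.array(uv,float).reshape(-1,1,2),s.K,s.D).reshape(-1,2)
        return np.c_[q,np.ones(len(q))]@s.R.T
    def plane(s,uv,z):
        r=s.rays(uv); return s.t+r*((z-s.t[2])/r[:,2])[:,None]
    def at(s,uv,d):
        return s.t+s.rays(uv)*np.array(d,float).reshape(-1,1)
    def proj(s,P):
        rv,_=cv2.Rodrigues(s.R.T); return cv2.projectPoints(np.array(P,float).reshape(-1,1,3),rv,-s.R.T@s.t,s.K,s.D)[0].reshape(-1,2)
    def cloud(s,d):
        h,w=d.shape; u,v=np.meshgrid(np.arange(w),np.arange(h)); return s.at(np.c_[u.ravel(),v.ravel()],d.ravel()).reshape(h,w,3)
def crop(img,box,k,name):
    x0,y0,x1,y1=box; c=cv2.resize(img[y0:y1,x0:x1],None,fx=k,fy=k,interpolation=cv2.INTER_CUBIC); cv2.imwrite(name,c)
def shot(n,tag):
    p,d=robot.capture(n); p=cv2.cvtColor(p,cv2.COLOR_RGB2BGR); cv2.imwrite(f"pics/{n}{tag}.png",p); np.save(f"{n}{tag}.npy",d); return p,d
E
python3 - <<'E'
from h import *
crop(cv2.imread('pics/side0.png'),(140,180,300,300),5,'pics/side0c.png')
crop(cv2.imread('pics/top0.png'),(180,180,340,290),5,'pics/top0c.png')
E
```

```text
(no output)
```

View pics/side0c.png

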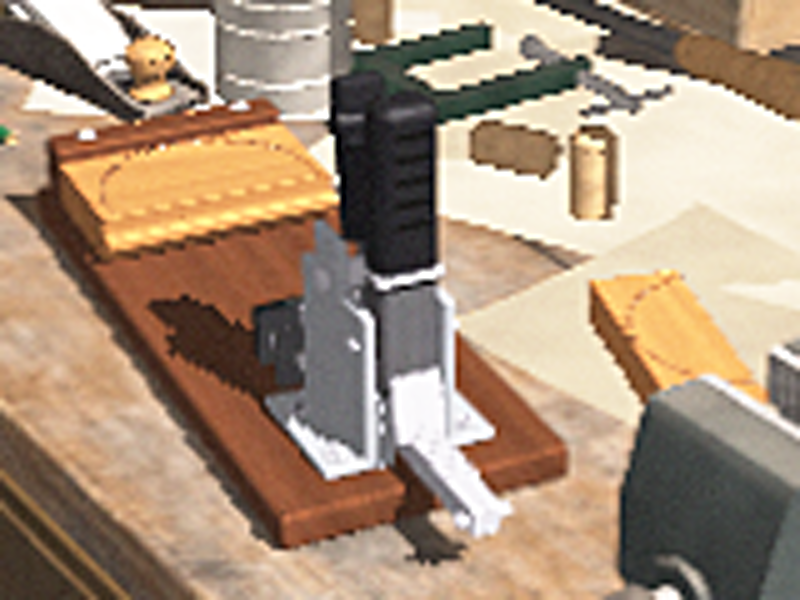

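View pics/top0c.png

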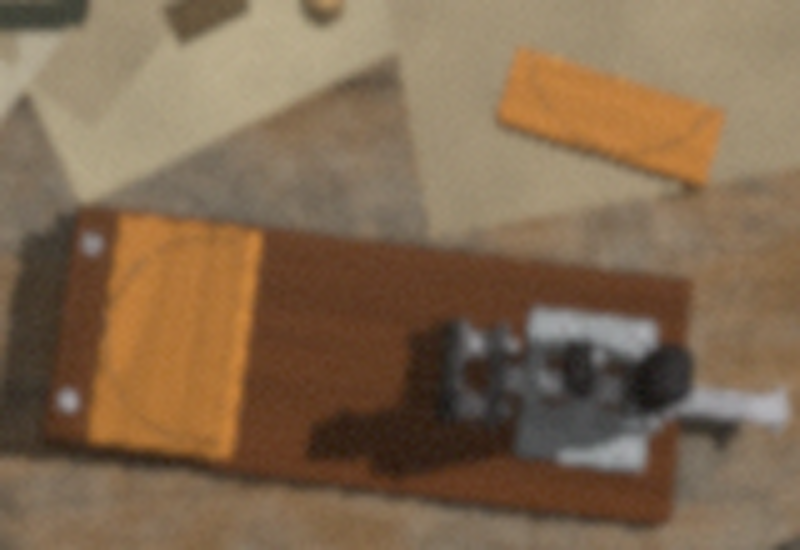

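```bash
python3 - <<'E'
from h import *
t=cv2.imread('pics/top0.png'); s=cv2.imread('pics/side0.png')
a=cv2.resize(t[183:223,272:332],None,fx=10,fy=10,interpolation=cv2.INTER_CUBIC)
b=cv2.resize(s[228:268,250:310],None,fx=10,fy=10,interpolation=cv2.INTER_CUBIC)
l=cv2.createCLAHE(4,(4,4))
def e(x):
    q=cv2.cvtColor(x,cv2.COLOR_BGR2LAB);q[...,0]=l.apply(q[...,0]);return cv2.cvtColor(q,cv2.COLOR_LAB2BGR)
cv2.imwrite('pics/z0.png',cv2.resize(np.vstack([e(a),e(b)]),None,fx=.7,fy=.7))
C=Cam('top'); d=np.load('top0.npy')
hsv=cv2.cvtColor(t,cv2.COLOR_BGR2HSV)
m=((hsv[...,0]>8)&(hsv[...,0]<22)&(hsv[...,1]>150)&(hsv[...,2]>120)).astype(np.uint8)
n,lab,st,c=cv2.connectedComponentsWithStats(m)
for i in range(1,n):
    if st[i,4]>150:
        cn=max(cv2.findContours((lab==i).astype(np.uint8),cv2.RETR_EXTERNAL,cv2.CHAIN_APPROX_NONE)[0],key=len)
        r=cv2.minAreaRect(cn); print(st[i],c[i],r, 'z',np.median(C.cloud(d)[lab==i][:,2]))
        for z in (22,38):
            W=C.plane(cn.reshape(-1,2),z)[:,:2].astype(np.float32); print(z,cv2.minAreaRect(W))
E
```

```text
[ 29 120  52  24 694] [ 50.44524496 128.37608069] ((54.98103713989258, 131.17758178710938), (21.374814987182617, 51.26432800292969), 86.633544921875) z 26.615797971259667
22 ((615.0170288085938, 932.425048828125), (60.0267333984375, 137.84805297851562), 15.268956184387207)
38 ((610.8831176757812, 923.1514892578125), (59.11000442504883, 135.74285888671875), 15.268933296203613)
[280 191  44  26 607] [301.74958814 203.24052718] ((301.62469482421875, 203.3551483154297), (42.058013916015625, 14.855813980102539), 17.52556800842285) z 21.901048665646613
22 ((563.678955078125, 260.80364990234375), (104.44133758544922, 37.89533233642578), 84.01763916015625)
38 ((560.3291625976562, 261.78704833984375), (102.84625244140625, 37.316585540771484), 84.01762390136719)
[ 197  223   36   49 1387] [214.74477289 246.98630137] ((214.4608612060547, 246.79750061035156), (30.656810760498047, 46.23308181762695), 7.4958577156066895) z 38.15123141332492
22 ((412.5533447265625, 448.23663330078125), (112.16141510009766, 74.6304931640625), 5.460055828094482)
38 ((411.5115051269531, 446.3576354980469), (110.44845581054688, 73.49073791503906), 5.460068225860596)
```

View pics/z0.png

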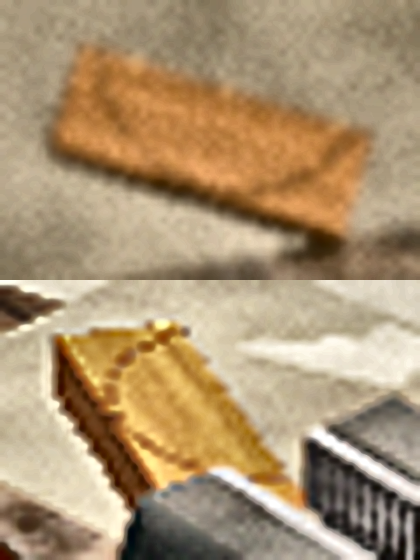

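```bash
python3 - <<'E'
from h import *
T=Cam('top');S=Cam('side');ct=T.cloud(np.load('top0.npy'));cs=S.cloud(np.load('side0.npy'))
# clamp-board corners by hand from crop (x/5+180,y/5+180), top z=16
cr=np.array([[82,205],[690,280],[665,523],[42,445]])/5+180-.4
W=T.plane(cr,16); print(W.round(1))
for i in range(4): print(np.linalg.norm(W[i]-W[(i+1)%4]).round(1))
# bright fence far edge etc. depth heights for clamp crop
al=np.radians(95.46);y=np.array([np.cos(al),np.sin(al),0]);x=np.array([y[1],-y[0],0])
for nm,c,img in(('top',ct,'pics/top0.png'),('side',cs,'pics/side0.png')):
    r=c.reshape(-1,3); g=(r@x>300)&(r@x<480)
    # clamp frame about approx centre
    o=np.array([415,340,0.]); q=np.c_[(r-o)@x,(r-o)@y,r[:,2]]
    k=(abs(q[:,0])<90)&(abs(q[:,1])<230)&(q[:,2]>-20)&(q[:,2]<220)
    for lo,hi in((10,22),(30,45),(105,135),(135,160),(158,172)):
        z=q[k&(q[:,2]>lo)&(q[:,2]<hi)]
        if len(z):print(nm,lo,hi,len(z),np.percentile(z,[1,50,99],axis=0).round(1).tolist())
    # heights overall
    print(nm,'tall', [(a,b,r[(np.hypot(r[:,0],r[:,1])>400)&(np.hypot(r[:,0],r[:,1])<700)&(np.degrees(np.arctan2(r[:,1],r[:,0]))>a)&(np.degrees(np.arctan2(r[:,1],r[:,0]))<a+15)&(r[:,0]<720)][:,2]) and 0 if 0 else (a, np.round(np.percentile(r[(np.hypot(r[:,0],r[:,1])>400)&(np.hypot(r[:,0],r[:,1])<720)&(np.degrees(np.arctan2(r[:,1],r[:,0]))>a)&(np.degrees(np.arctan2(r[:,1],r[:,0]))<a+15)][:,2],99.5)) if ((np.hypot(r[:,0],r[:,1])>400)&(np.hypot(r[:,0],r[:,1])<720)&(np.degrees(np.arctan2(r[:,1],r[:,0]))>a)&(np.degrees(np.arctan2(r[:,1],r[:,0]))<a+15)).any() else None) for a in range(-75,75,15)])
r=np.vstack([ct.reshape(-1,3),cs.reshape(-1,3)]);k=(r[:,2]>300)&(r[:,1]>-300)&(r[:,1]<600)&(r[:,0]>300)&(r[:,2]<900)
for z in range(300,900,100):
    q=r[k&(r[:,2]>z)&(r[:,2]<z+100)]
    if len(q): print(z,len(q),np.percentile(q[:,0],[1,5,50]).round())
E
```

```text
[[465.9 509.3  16. ]
 [493.3 206.2  16. ]
 [374.9 196.4  16. ]
 [347.2 499.9  16. ]]
304.4
118.7
304.8
119.1
top 10 22 3738 [[-80.1, -202.3, 11.2], [-2.0, -11.2, 16.5], [66.2, 167.8, 21.5]]
top 30 45 1905 [[-46.4, -183.1, 30.4], [6.3, 104.7, 38.6], [60.6, 160.8, 44.8]]
top 105 135 27 [[-10.5, -123.9, 105.6], [0.2, -107.9, 119.5], [21.4, -88.6, 133.7]]
top 135 160 82 [[-6.0, -124.5, 137.1], [4.1, -81.8, 156.7], [18.7, -73.6, 160.0]]
top 158 172 139 [[-6.3, -127.1, 158.2], [6.2, -114.8, 163.2], [19.2, -75.8, 168.4]]
top tall [(-75, np.float64(-848.0)), (-60, np.float64(-848.0)), (-45, np.float64(-847.0)), (-30, np.float64(-848.0)), (-15, np.float64(97.0)), (0, np.float64(109.0)), (15, np.float64(165.0)), (30, np.float64(1070.0)), (45, np.float64(47.0)), (60, np.float64(19.0))]
side 10 22 2344 [[-83.1, -213.0, 10.4], [-23.4, -51.6, 15.4], [64.7, 215.7, 21.3]]
side 30 45 1457 [[-49.6, -187.6, 30.2], [-0.2, 91.3, 37.3], [81.9, 222.3, 44.6]]
side 105 135 306 [[-7.7, -131.6, 105.4], [-0.4, -126.7, 120.5], [16.6, -83.8, 134.9]]
side 135 160 301 [[-7.6, -131.9, 135.3], [0.9, -125.4, 148.9], [16.8, -78.5, 159.7]]
side 158 172 100 [[-7.5, -130.1, 158.1], [3.6, -124.0, 162.3], [16.2, -78.7, 165.6]]
side tall [(-75, np.float64(530.0)), (-60, None), (-45, None), (-30, None), (-15, np.float64(98.0)), (0, np.float64(106.0)), (15, np.float64(163.0)), (30, np.float64(155.0)), (45, np.float64(44.0)), (60, np.float64(16.0))]
300 17692 [611. 622. 715.]
400 24731 [610. 618. 696.]
500 16241 [609. 615. 685.]
600 7305 [609. 611. 660.]
```

```bash
python3 - <<'E'
from h import *
T=Cam('top');S=Cam('side');ct=T.cloud(np.load('top0.npy'));cs=S.cloud(np.load('side0.npy'))
for nm,c in(('t',ct),('s',cs)):
  r=c.reshape(-1,3);r=r[(r[:,0]>450)&(r[:,2]>170)&(r[:,2]<1000)]
  for y0 in range(-400,700,100):
    q=r[(r[:,1]>y0)&(r[:,1]<y0+100)]
    if len(q): print(nm,y0,len(q),[(z,int(q[(q[:,2]>=z)&(q[:,2]<z+50)][:,0].min()),int(((q[:,2]>=z)&(q[:,2]<z+50)).sum())) for z in range(150,1000,50) if ((q[:,2]>=z)&(q[:,2]<z+50)).any()])
E
```

```text
t -200 89 [(150, 1094, 66), (200, 1095, 23)]
t -100 45 [(150, 1086, 21), (200, 1087, 24)]
t 0 404 [(250, 749, 36), (300, 750, 139), (350, 754, 20), (400, 754, 25), (450, 754, 50), (500, 755, 61), (550, 754, 69), (600, 756, 4)]
t 100 6467 [(150, 756, 123), (200, 761, 73), (250, 722, 144), (300, 704, 461), (350, 705, 438), (400, 698, 530), (450, 698, 1252), (500, 699, 1131), (550, 698, 1421), (600, 698, 894)]
t 200 7539 [(250, 695, 138), (300, 677, 241), (350, 677, 598), (400, 670, 1381), (450, 684, 1077), (500, 684, 1298), (550, 684, 1602), (600, 684, 1204)]
t 300 7714 [(250, 668, 135), (300, 650, 268), (350, 650, 554), (400, 643, 1330), (450, 657, 1135), (500, 657, 1272), (550, 656, 1530), (600, 657, 1490)]
t 400 8228 [(250, 642, 130), (300, 624, 169), (350, 624, 534), (400, 618, 1356), (450, 630, 1121), (500, 631, 1355), (550, 629, 1664), (600, 630, 1899)]
t 500 6159 [(250, 616, 124), (300, 607, 305), (350, 607, 512), (400, 607, 604), (450, 607, 741), (500, 607, 891), (550, 607, 1168), (600, 607, 1516), (650, 607, 298)]
t 600 3682 [(250, 589, 127), (300, 589, 2109), (350, 595, 868),
[... 330 characters left out ...]
035)]
s 200 5456 [(150, 960, 467), (200, 968, 411), (250, 695, 266), (300, 677, 929), (350, 675, 1123), (400, 670, 1002), (450, 683, 994), (500, 684, 264)]
s 300 3860 [(150, 938, 32), (250, 666, 220), (300, 649, 749), (350, 648, 836), (400, 642, 923), (450, 656, 901), (500, 659, 199)]
s 400 3387 [(150, 907, 338), (200, 912, 8), (250, 643, 171), (300, 624, 602), (350, 623, 677), (400, 618, 759), (450, 620, 747), (500, 629, 85)]
s 500 2204 [(150, 881, 305), (200, 902, 1), (250, 614, 146), (300, 607, 461), (350, 606, 366), (400, 606, 408), (450, 606, 478), (500, 608, 39)]
s 600 988 [(150, 853, 266), (200, 862, 6), (250, 587, 109), (300, 585, 472), (350, 593, 84), (400, 720, 24), (450, 865, 27)]
```

```bash
python3 - <<'E'
from h import *
al=np.radians(95.3);y=np.array([np.cos(al),np.sin(al),0]);x=np.array([y[1],-y[0],0]);o=np.array([420.3,353,0.])
for n in('top','side'):
    C=Cam(n);c=C.cloud(np.load(n+'0.npy')).reshape(-1,3);q=np.c_[(c-o)@x,(c-o)@y,c[:,2]]
    # tongued board profile, |x|<45
    print(n)
    for a in range(60,160,3):
        k=(abs(q[:,0])<45)&(q[:,1]>=a)&(q[:,1]<a+3)&(q[:,2]<60)
        print(a,np.median(q[k][:,2]).round(1),end='; ')
    print()
    k=(q[:,1]>95)&(q[:,1]<135)&(q[:,2]>32)&(q[:,2]<45); print('x extent tongued',np.percentile(q[k][:,0],[0.5,99.5]).round(1))
    k=(abs(q[:,1])<60)&(q[:,2]>10)&(q[:,2]<21); print('x extent base',np.percentile(q[k][:,0],[0.5,99.5]).round(1))
    k=(abs(q[:,0])<60)&(q[:,2]>10)&(q[:,2]<21); print('y extent base',np.percentile(q[k][:,1],[0.2,99.8]).round(1))
    # pad: points with y in -60..0, z 18..45
    k=(abs(q[:,0])<30)&(q[:,1]>-90)&(q[:,1]<40)&(q[:,2]>22)&(q[:,2]<50); p=q[k]; print('jaw',len(p),np.percentile(p,[1,50,99],axis=0).round(1).tolist())
    for a in range(-70,10,4):
        k=(abs(q[:,0])<24)&(q[:,1]>=a)&(q[:,1]<a+4); print(a,np.percentile(q[k][:,2],[50,95]).round() if k.any() else 0,end='; ')
    print()
E
```

```text
top
60 29.9; 63 30.9; 66 34.7; 69 39.0; 72 38.7; 75 38.7; 78 39.3; 81 38.5; 84 39.0; 87 38.0; 90 38.1; 93 38.1; 96 38.7; 99 38.9; 102 38.3; 105 38.4; 108 39.2; 111 38.3; 114 38.4; 117 38.5; 120 38.5; 123 39.0; 126 38.6; 129 41.9; 132 44.7; 135 44.3; 138 45.2; 141 45.1; 144 44.6; 147 43.6; 150 nan; 153 14.9; 156 1.3; 159 -0.4; 
x extent tongued [-53.5  55.6]
x extent base [-59.6 375.3]
y extent base [-357.1  579.1]
jaw 317 [[-23.5, -89.1, 22.7], [0.5, -60.0, 38.7], [26.7, -35.3, 49.4]]
-70 [28. 37.]; -66 [40. 43.]; -62 [39. 43.]; -58 [20. 34.]; -54 [18. 35.]; -50 [24. 35.]; -46 [39. 42.]; -42 [39. 42.]; -38 [39. 42.]; -34 [17. 19.]; -30 [17. 20.]; -26 [17. 20.]; -22 [16. 20.]; -18 [16. 20.]; -14 [16. 20.]; -10 [16. 19.]; -6 [17. 20.]; -2 [17. 21.]; 2 [16. 19.]; 6 [17. 19.]; 
side
60 22.7; 63 31.2; 66 31.2; 69 37.0; 72 37.7; 75 37.3; 78 37.3; 81 37.8; 84 37.8; 87 37.5; 90 37.6; 93 37.4; 96 37.4; 99 37.8; 102 37.6; 105 37.3; 108 37.4; 111 37.6; 114 37.7; 117 37.8; 120 37.4; 123 37.9; 126 40.3; 129 40.6; 132 43.5; 135 43.9; 138 43.8; 141 43.3; 144 42.8; 147 42.5; 150 nan; 153 nan; 156 nan; 159 nan; 
x extent tongued [-56.7 504.5]
x extent base [-62.3 525.1]
y extent base [-363.2 1658.2]
jaw 150 [[-26.1, -89.7, 22.7], [-19.5, -63.2, 35.1], [16.7, -39.3, 48.1]]
-70 [29. 40.]; -66 [32. 40.]; -62 0; -58 [15. 15.]; -54 [30. 33.]; -50 [35. 39.]; -46 [38. 39.]; -42 [38. 39.]; -38 0; -34 [15. 15.]; -30 [15. 15.]; -26 [15. 15.]; -22 [16. 16.]; -18 [15. 15.]; -14 [16. 17.]; -10 [15. 16.]; -6 [15. 17.]; -2 [16. 17.]; 2 [15. 17.]; 6 [15. 16.];
  return _methods._mean(a, axis=axis, dtype=dtype,
  ret = ret.dtype.type(ret / rcount)
```

>>> carry_out:
  deltas:
    - [[0,-0.048,0,0,0,-0.06],[0,-0.048,0,0,0,-0.06],[0,-0.048,0,0,0,-0.06],[0,-0.048,0,0,0,-0.06],[0,-0.048,0,0,0,-0.06],[0,-0.048,0,0,0,-0.06],[0,-0.048,0,0,0,-0.06],[0,-0.048,0,0,0,-0.06]]

```text
clock: 0.9
eef_pos: [498.2, -494.8, 224.3]
tcp_rot: [[0.651, -0.759, -0.01], [-0.759, -0.651, 0.003], [-0.009, 0.006, -1.0]]
wrist_force: [0.6, -1.0, -0.8]
finger_gap: 85.3
```

```bash
cat >> h.py <<'E'
def plan(goal,yaw,n=8,step=45,prnt=True):
    """rows to reach goal (world mm) & tool-x yaw (deg), tool down, from state; straight line"""
    from scipy.spatial.transform import Rotation as Ro
    s=robot.read_state();R=s['tcp_rot'];p=s['eef_pos']
    a=np.radians(yaw);G=np.array([[np.cos(a),np.sin(a),0],[np.sin(a),-np.cos(a),0],[0,0,-1.]])
    rv=Ro.from_matrix(R.T@G).as_rotvec(); d=R.T@(np.array(goal)-p)
    print('t',s['clock'].__round__(2),'p',p.round(1),'yaw',np.degrees(np.arctan2(R[1,0],R[0,0])).round(2),'dist',np.linalg.norm(d).round(1),'F',s['wrist_force'].round(1),'gap',round(s['finger_gap'],1),'q7',s['joints'][6].round(1))
    print('tool delta mm',d.round(1),'rotvec',rv.round(4),'rows>=',int(np.ceil(max(np.linalg.norm(d)/step,np.linalg.norm(rv)/.14))))
E
python3 -c "
from h import *
plan((563.7,260.8,120),-6)"
```

```text
t 0.9 p [ 498.2 -494.8  224.3] yaw -49.35 dist 765.6 F [ 0.6 -1.  -0.8] gap 85.3 q7 -11.9
tool delta mm [-529.6 -542.5  106. ] rotvec [ 0.002   0.0108 -0.7566] rows>= 18
```

```bash
cat >> h.py <<'E'
def rows(goal,yaw,n,yaw0=None,p0=None):
    s=robot.read_state();R=s['tcp_rot'];p=s['eef_pos']; w=np.degrees(np.arctan2(R[1,0],R[0,0])); dw=(yaw-w+180)%360-180
    st=(np.array(goal)-p)/n
    for i in range(n):
        a=np.radians(w+dw*i/n); print([*( (np.array([[np.cos(a),np.sin(a),0],[np.sin(a),-np.cos(a),0],[0,0,-1.]]).T@st/1000).round(3).tolist()),0,0,round(-np.radians(dw/n),4)])
E
python3 -c "
from h import *
rows((563.7,260.8,230),-6,16)"
```

```text
[-0.033, -0.034, -0.0, 0, 0, np.float64(-0.0473)]
[-0.032, -0.035, -0.0, 0, 0, np.float64(-0.0473)]
[-0.03, -0.037, -0.0, 0, 0, np.float64(-0.0473)]
[-0.028, -0.038, -0.0, 0, 0, np.float64(-0.0473)]
[-0.026, -0.04, -0.0, 0, 0, np.float64(-0.0473)]
[-0.024, -0.041, -0.0, 0, 0, np.float64(-0.0473)]
[-0.022, -0.042, -0.0, 0, 0, np.float64(-0.0473)]
[-0.02, -0.043, -0.0, 0, 0, np.float64(-0.0473)]
[-0.018, -0.044, -0.0, 0, 0, np.float64(-0.0473)]
[-0.016, -0.045, -0.0, 0, 0, np.float64(-0.0473)]
[-0.014, -0.045, -0.0, 0, 0, np.float64(-0.0473)]
[-0.012, -0.046, -0.0, 0, 0, np.float64(-0.0473)]
[-0.01, -0.046, -0.0, 0, 0, np.float64(-0.0473)]
[-0.008, -0.047, -0.0, 0, 0, np.float64(-0.0473)]
[-0.005, -0.047, -0.0, 0, 0, np.float64(-0.0473)]
[-0.003, -0.047, -0.0, 0, 0, np.float64(-0.0473)]
```

>>> carry_out:
  deltas:
    - [[-0.033,-0.034,0,0,0,-0.047],[-0.032,-0.035,0,0,0,-0.047],[-0.03,-0.037,0,0,0,-0.047],[-0.028,-0.038,0,0,0,-0.047],[-0.026,-0.04,0,0,0,-0.047],[-0.024,-0.041,0,0,0,-0.047],[-0.022,-0.042,0,0,0,-0.047],[-0.02,-0.043,0,0,0,-0.047]]

```text
clock: 1.7
eef_pos: [532.1, -100.0, 221.0]
tcp_rot: [[0.894, -0.448, -0.013], [-0.448, -0.894, 0.007], [-0.014, -0.0, -1.0]]
wrist_force: [2.1, -0.9, 0.5]
finger_gap: 85.2
```

>>> carry_out:
  deltas:
    - [[-0.018,-0.044,0,0,0,-0.047],[-0.016,-0.045,0,0,0,-0.047],[-0.014,-0.045,0,0,0,-0.047],[-0.012,-0.046,0,0,0,-0.047],[-0.01,-0.046,0,0,0,-0.047],[-0.008,-0.045,0,0,0,-0.047],[-0.005,-0.035,0,0,0,-0.047],[-0.003,-0.03,0,0,0,-0.047]]

```text
clock: 2.5
eef_pos: [548.3, 264.5, 221.7]
tcp_rot: [[0.997, -0.07, -0.015], [-0.07, -0.998, 0.007], [-0.016, -0.006, -1.0]]
wrist_force: [0.2, -1.3, -0.9]
finger_gap: 85.7
```

```bash
python3 -c "
from h import *
plan((563.7,260.8,100),-6)"
```

```text
t 2.5 p [548.3 264.5 221.7] yaw -4.01 dist 122.8 F [ 0.2 -1.3 -0.9] gap 85.7 q7 -45.9
tool delta mm [ 17.6   3.3 121.4] rotvec [-0.0053  0.0157  0.0348] rows>= 3
```

>>> carry_out:
  deltas:
    - [[0.008,0.002,0.04,-0.003,0.008,0.018],[0.008,0.001,0.04,-0.003,0.008,0.017],[0.001,0,0.04,0,0,0],[0,0,0,0,0,0]]

```text
clock: 2.9
eef_pos: [563.1, 269.8, 98.3]
tcp_rot: [[0.996, -0.094, 0.002], [-0.094, -0.996, 0.004], [0.001, -0.005, -1.0]]
wrist_force: [-0.7, 0.0, -0.0]
finger_gap: 85.3
```

```bash
python3 -c "
from h import *
plan((563.7,260.8,3),-6)
p,d=shot('top',1);q,_=shot('side',1)
crop(p,(240,150,370,250),6,'pics/t1c.png');crop(q,(200,180,330,280),6,'pics/s1c.png')"
```

```text
t 2.9 p [563.1 269.8  98.3] yaw -5.41 dist 95.7 F [-0.7  0.  -0. ] gap 85.3 q7 -51.2
tool delta mm [ 1.3  9.3 95.3] rotvec [-0.0045 -0.0013  0.0102] rows>= 3
```

View pics/t1c.png

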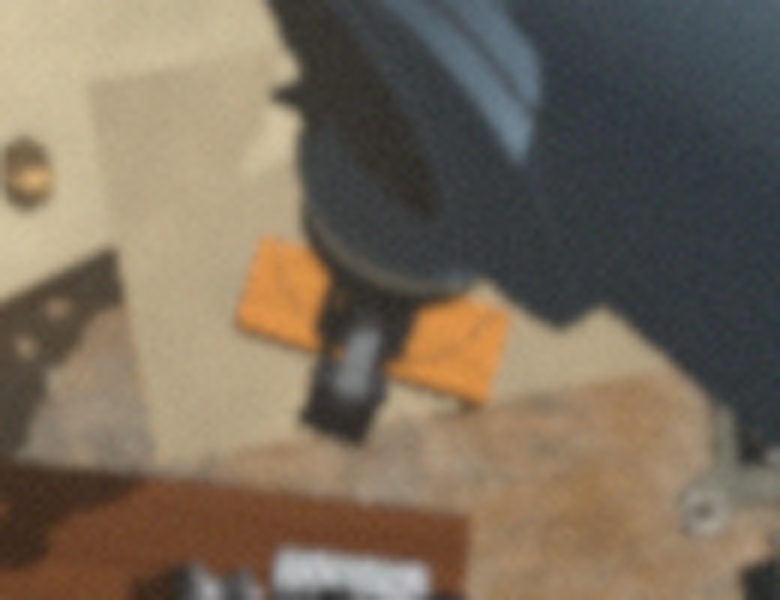

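View pics/s1c.png

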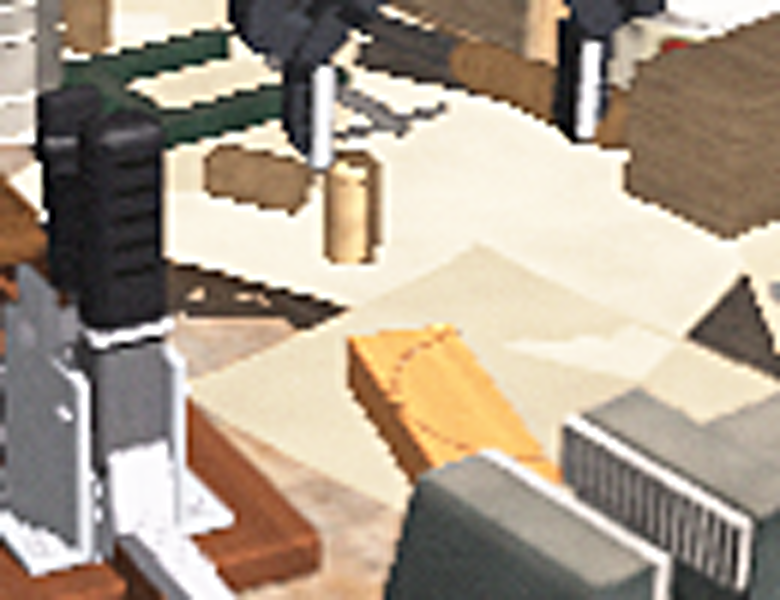

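>>> carry_out:
  deltas:
    - [[0.001,0.005,0.035,-0.002,0,0.01],[0,0.004,0.03,-0.002,0,0],[0,0,0.015,0,0,0],[0,0,0,0,0,0]]

```text
clock: 3.4
eef_pos: [573.1, 266.1, 32.0]
tcp_rot: [[0.994, -0.107, 0.022], [-0.107, -0.994, 0.011], [0.02, -0.014, -1.0]]
wrist_force: [-0.0, -0.8, -0.6]
finger_gap: 85.6
```

```bash
python3 -c "
from h import *
plan((563.7,260.8,4),-6)"
```

```text
t 3.4 p [573.1 266.1  32. ] yaw -6.14 dist 30.0 F [-0.  -0.8 -0.6] gap 85.6 q7 -53.8
tool delta mm [-9.3  6.6 27.7] rotvec [-0.0136 -0.0205 -0.0023] rows>= 1
```

>>> carry_out:
  deltas:
    - [[-0.005,0.004,0.006,-0.013,-0.02,0],[-0.004,0.002,0.006,0,0,0],[0,0,0.004,0,0,0],[0,0,0,0,0,0]]

```text
clock: 3.8
eef_pos: [565.7, 262.7, 20.2]
tcp_rot: [[0.994, -0.107, 0.005], [-0.107, -0.994, 0.003], [0.005, -0.004, -1.0]]
wrist_force: [-0.4, -0.5, 1.1]
finger_gap: 85.4
```

```bash
python3 -c "
from h import *
plan((563.7,260.8,4),-6)"
```

```text
t 3.8 p [565.7 262.7  20.2] yaw -6.16 dist 16.4 F [-0.4 -0.5  1.1] gap 85.4 q7 -54.0
tool delta mm [-1.8  2.1 16.2] rotvec [-0.0038 -0.0048 -0.0027] rows>= 1
```

>>> carry_out:
  deltas:
    - [[-0.001,0.002,0.009,-0.004,-0.005,0],[-0.001,0,0.008,0,0,0],[0,0,0.003,0,0,0],[0,0,0,0,0,0]]

```text
clock: 4.2
eef_pos: [563.5, 261.0, -1.1]
tcp_rot: [[0.994, -0.107, -0.0], [-0.107, -0.994, -0.0], [-0.0, 0.0, -1.0]]
wrist_force: [-0.6, -0.0, -1.2]
finger_gap: 85.2
```

```bash
python3 -c "
from h import *
plan((563.7,260.8,1.5),-6)"
```

```text
t 4.2 p [563.5 261.   -1.1] yaw -6.15 dist 2.6 F [-0.6 -0.  -1.2] gap 85.2 q7 -54.7
tool delta mm [ 0.2  0.2 -2.6] rotvec [ 0.0002  0.     -0.0026] rows>= 1
```

Good position. Close while raising 2 mm.

>>> carry_out:
  deltas:
    - [[0,0,-0.003,0,0,0],[0,0,0,0,0,0],[0,0,0,0,0,0],[0,0,0,0,0,0],[0,0,0,0,0,0],[0,0,0,0,0,0]]
  hand: 0.03
  force: 35

```text
clock: 4.8
eef_pos: [563.7, 261.2, 2.6]
tcp_rot: [[0.994, -0.107, 0.0], [-0.107, -0.994, 0.0], [0.0, -0.0, -1.0]]
wrist_force: [-0.2, -0.1, -0.6]
finger_gap: 39.1
```

```bash
python3 -c "
from h import *
plan((563.7,260.8,80),-6)"
```

```text
t 4.8 p [563.7 261.2   2.6] yaw -6.15 dist 77.4 F [-0.2 -0.1 -0.6] gap 39.1 q7 -54.6
tool delta mm [  0.1   0.4 -77.4] rotvec [-0.0001 -0.0003 -0.0025] rows>= 2
```

>>> carry_out:
  deltas:
    - [[0,0,-0.03,0,0,0],[0,0,-0.04,0,0,0],[0,0,-0.04,0,0,0],[0,0,-0.02,0,0,0]]

```text
clock: 5.2
eef_pos: [561.0, 260.0, 132.4]
tcp_rot: [[0.994, -0.106, -0.008], [-0.106, -0.994, -0.004], [-0.008, 0.005, -1.0]]
wrist_force: [-0.1, -0.3, -1.7]
finger_gap: 39.2
```

```bash
python3 -c "
from h import *
plan((418.6,371.4,130),95.3);rows((418.6,371.4,130),95.3,14)"
```

```text
t 5.2 p [561.  260.  132.4] yaw -6.09 dist 180.9 F [-0.1 -0.3 -1.7] gap 39.2 q7 -50.1
tool delta mm [-153.4  -95.7    3.1] rotvec [-0.0034  0.0098 -1.7696] rows>= 13
[-0.011, -0.007, 0.0, 0, 0, np.float64(-0.1264)]
[-0.01, -0.008, 0.0, 0, 0, np.float64(-0.1264)]
[-0.009, -0.009, 0.0, 0, 0, np.float64(-0.1264)]
[-0.008, -0.01, 0.0, 0, 0, np.float64(-0.1264)]
[-0.006, -0.011, 0.0, 0, 0, np.float64(-0.1264)]
[-0.005, -0.012, 0.0, 0, 0, np.float64(-0.1264)]
[-0.003, -0.013, 0.0, 0, 0, np.float64(-0.1264)]
[-0.002, -0.013, 0.0, 0, 0, np.float64(-0.1264)]
[-0.0, -0.013, 0.0, 0, 0, np.float64(-0.1264)]
[0.002, -0.013, 0.0, 0, 0, np.float64(-0.1264)]
[0.003, -0.013, 0.0, 0, 0, np.float64(-0.1264)]
[0.005, -0.012, 0.0, 0, 0, np.float64(-0.1264)]
[0.006, -0.011, 0.0, 0, 0, np.float64(-0.1264)]
[0.008, -0.01, 0.0, 0, 0, np.float64(-0.1264)]
```

>>> carry_out:
  deltas:
    - [[-0.011,-0.007,0,0,0,-0.126],[-0.01,-0.008,0,0,0,-0.126],[-0.009,-0.009,0,0,0,-0.126],[-0.008,-0.01,0,0,0,-0.126],[-0.006,-0.011,0,0,0,-0.126],[-0.005,-0.012,0,0,0,-0.126],[-0.003,-0.013,0,0,0,-0.126],[-0.002,-0.013,0,0,0,-0.126]]

```text
clock: 6.0
eef_pos: [478.8, 322.3, 136.9]
tcp_rot: [[0.594, 0.804, -0.0], [0.804, -0.594, -0.003], [-0.003, 0.002, -1.0]]
wrist_force: [0.4, 0.3, -2.1]
finger_gap: 39.1
```

```bash
python3 -c "
from h import *
plan((418.6,371.4,130),95.3);rows((418.6,371.4,130),95.3,6)"
```

```text
t 6.0 p [478.8 322.3 136.9] yaw 53.55 dist 78.0 F [ 0.4  0.3 -2.1] gap 39.1 q7 -11.2
tool delta mm [  3.8 -77.6   6.7] rotvec [ 0.0008  0.0032 -0.7286] rows>= 6
[0.001, -0.013, 0.001, 0, 0, np.float64(-0.1214)]
[0.002, -0.013, 0.001, 0, 0, np.float64(-0.1214)]
[0.004, -0.012, 0.001, 0, 0, np.float64(-0.1214)]
[0.005, -0.012, 0.001, 0, 0, np.float64(-0.1214)]
[0.007, -0.011, 0.001, 0, 0, np.float64(-0.1214)]
[0.008, -0.01, 0.001, 0, 0, np.float64(-0.1214)]
```

>>> carry_out:
  deltas:
    - [[0.001,-0.013,0.005,0,0,-0.12],[0.002,-0.013,0.01,0,0,-0.12],[0.004,-0.012,0.01,0,0,-0.12],[0.005,-0.012,0.01,0,0,-0.12],[0.007,-0.011,0.01,0,0,-0.12],[0.008,-0.009,0.01,0,0,-0.1],[0,0,0,0,0,0]]

```text
clock: 6.7
eef_pos: [416.2, 373.2, 80.0]
tcp_rot: [[-0.097, 0.995, 0.0], [0.995, 0.097, -0.003], [-0.003, -0.0, -1.0]]
wrist_force: [0.4, -0.1, -2.1]
finger_gap: 39.4
```

```bash
python3 -c "
from h import *
plan((418.6,371.4,50),95.3)"
```

```text
t 6.7 p [416.2 373.2  80. ] yaw 95.59 dist 30.1 F [ 0.4 -0.1 -2.1] gap 39.4 q7 10.9
tool delta mm [-1.9  2.2 30. ] rotvec [-0.0001  0.0031  0.0051] rows>= 1
```

>>> carry_out:
  deltas:
    - [[-0.001,0.001,0.015,0,0.003,0.005],[-0.001,0.001,0.015,0,0,0],[0,0,0.008,0,0,0],[0,0,0,0,0,0]]

```text
clock: 7.1
eef_pos: [420.6, 370.0, 41.1]
tcp_rot: [[-0.082, 0.997, 0.001], [0.997, 0.082, -0.001], [-0.001, 0.001, -1.0]]
wrist_force: [1.1, -0.2, -1.4]
finger_gap: 39.2
```

```bash
python3 -c "
from h import *
plan((418.6,371.4,18.6),95.3)
p,d=shot('top',2);q,_=shot('side',2)
crop(p,(180,190,310,290),6,'pics/t2c.png');crop(q,(130,160,260,260),6,'pics/s2c.png')"
```

```text
t 7.1 p [420.6 370.   41.1] yaw 94.71 dist 22.6 F [ 1.1 -0.2 -1.4] gap 39.2 q7 7.6
tool delta mm [ 1.6 -1.9 22.5] rotvec [ 0.0014  0.001  -0.0103] rows>= 1
```

View pics/t2c.png

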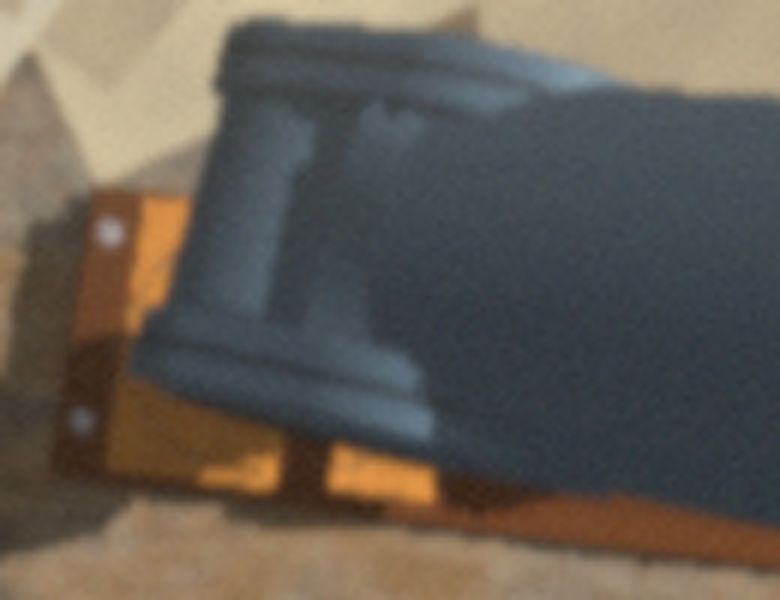

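View pics/s2c.png

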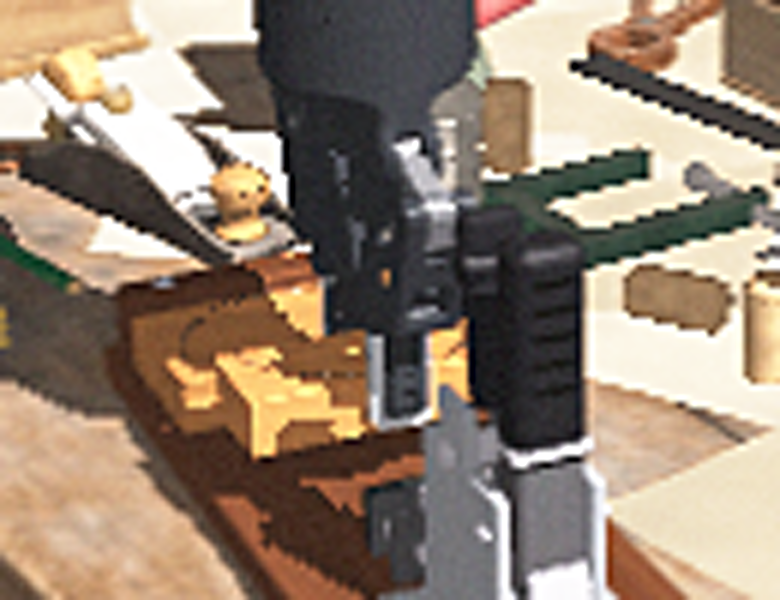

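```bash
cat >> h.py <<'E'
AL=np.radians(95.3);CY=np.array([np.cos(AL),np.sin(AL),0]);CX=np.array([CY[1],-CY[0],0]);O=np.array([420.3,353,0.])
def cl(P): P=np.atleast_2d(P); return np.c_[(P-O)@CX,(P-O)@CY,P[:,2]]
def orange(p):
    hsv=cv2.cvtColor(p,cv2.COLOR_BGR2HSV); return (hsv[...,0]>8)&(hsv[...,0]<22)&(hsv[...,1]>150)&(hsv[...,2]>70)
E
python3 - <<'E'
from h import *
T=Cam('top');p=cv2.imread('pics/top2.png');V=cv2.cvtColor(p,cv2.COLOR_BGR2HSV)
def lowedge(u):
    c=p[255:285,u,2].astype(float); g=-np.gradient(cv2.GaussianBlur(c.reshape(-1,1),(1,5),0).ravel()); i=int(np.argmax(g[4:-4]))+4
    a,b,cc=g[i-1:i+2]; return 255+i+.5*(a-cc)/(a-2*b+cc+1e-9)
A=[(u,lowedge(u)) for u in range(214,227)];B=[(u,lowedge(u)) for u in range(236,252)]
print(np.array(A)[:,1].round(1),np.array(B)[:,1].round(1))
print(cl(T.plane(A,38))[:,:2].round(1).tolist());print(cl(T.plane(B,60.5))[:,:2].round(1).tolist())
E
```

```text
[270.4 270.5 270.5 270.6 270.7 270.9 271.1 271.3 271.5 271.4 271.2 270.9
 270.5] [271.5 271.6 271.7 271.9 272.1 272.3 272.3 272.3 272.2 272.2 272.5 272.8
 273.2 273.3 273.4 273.5]
[[-56.2, 87.2], [-56.1, 84.8], [-55.8, 82.4], [-55.9, 80.0], [-55.8, 77.6], [-56.0, 75.2], [-56.1, 72.8], [-56.3, 70.3], [-56.4, 67.9], [-55.9, 65.6], [-55.1, 63.3], [-54.1, 61.0], [-53.0, 58.8]]
[[-53.0, 33.6], [-52.8, 31.3], [-52.8, 28.9], [-53.0, 26.6], [-53.2, 24.2], [-53.3, 21.8], [-53.1, 19.5], [-52.8, 17.2], [-52.4, 14.9], [-52.1, 12.6], [-52.3, 10.2], [-52.9, 7.8], [-53.3, 5.4], [-53.4, 3.1], [-53.3, 0.7], [-53.2, -1.6]]
```

>>> carry_out:
  deltas:
    - [[0.001,-0.0015,0.009,0.001,0.001,-0.006],[0.0005,-0.0015,0.007,0,0,-0.004],[0,0,0.004,0,0,0],[0,0,0,0,0,0]]

```text
clock: 7.6
eef_pos: [418.0, 372.6, 21.6]
tcp_rot: [[-0.093, 0.996, 0.003], [0.996, 0.093, 0.003], [0.002, 0.003, -1.0]]
wrist_force: [0.9, -0.1, -0.9]
finger_gap: 39.2
```

```bash
python3 -c "
from h import *
plan((417.6,371.3,18.6),95.3)"
```

```text
t 7.6 p [418.  372.6  21.6] yaw 95.33 dist 3.3 F [ 0.9 -0.1 -0.9] gap 39.2 q7 6.0
tool delta mm [-1.3 -0.5  3. ] rotvec [ 0.0029 -0.0023  0.0005] rows>= 1
```

>>> carry_out:
  deltas:
    - [[-0.001,-0.0005,0.002,0.003,-0.002,0],[0,0,0.0015,0,0,0],[0,0,0,0,0,0]]

```text
clock: 7.9
eef_pos: [417.5, 371.6, 18.5]
tcp_rot: [[-0.093, 0.996, 0.0], [0.996, 0.093, -0.0], [-0.0, 0.0, -1.0]]
wrist_force: [0.6, 0.4, -2.1]
finger_gap: 39.4
```

```bash
python3 - <<'E'
from h import *
plan((417.6,371.3,18.6),95.3)
T=Cam('top');p,d=shot('top',3)
def lowedge(u):
    c=p[255:285,u,2].astype(float); g=-np.gradient(cv2.GaussianBlur(c.reshape(-1,1),(1,5),0).ravel()); i=int(np.argmax(g[4:-4]))+4
    a,b,cc=g[i-1:i+2]; return 255+i+.5*(a-cc)/(a-2*b+cc+1e-9)
A=[(u,lowedge(u)) for u in range(202,220)];B=[(u,lowedge(u)) for u in range(232,250)]
print(cl(T.plane(A,38))[:,:2].round(1).tolist());print(cl(T.plane(B,38))[:,:2].round(1).tolist())
crop(p,(180,190,310,290),6,'pics/t3c.png')
E
```

```text
t 7.9 p [417.5 371.6  18.5] yaw 95.34 dist 0.3 F [ 0.6  0.4 -2.1] gap 39.4 q7 5.9
tool delta mm [-0.3  0.  -0.1] rotvec [0.0002 0.0002 0.0006] rows>= 1
[[-54.7, 116.3], [-54.4, 114.0], [-54.6, 111.5], [-54.9, 109.1], [-54.6, 106.7], [-54.4, 104.3], [-54.2, 101.9], [-54.1, 99.5], [-54.5, 97.1], [-54.7, 94.6], [-54.6, 92.2], [-54.7, 89.8], [-54.6, 87.4], [-54.3, 85.0], [-54.2, 82.7], [-54.2, 80.3], [-55.2, 77.7], [-56.1, 75.2]]
[[-29.9, 47.4], [-28.4, 45.2], [-55.8, 39.2], [-56.1, 36.7], [-56.3, 34.3], [-56.2, 31.9], [-56.1, 29.5], [-55.8, 27.2], [-55.5, 24.8], [-55.2, 22.5], [-55.3, 20.1], [-55.3, 17.7], [-55.4, 15.2], [-55.5, 12.8], [-55.5, 10.4], [-55.3, 8.1], [-55.2, 5.7], [-55.2, 3.3]]
```

View pics/t3c.png

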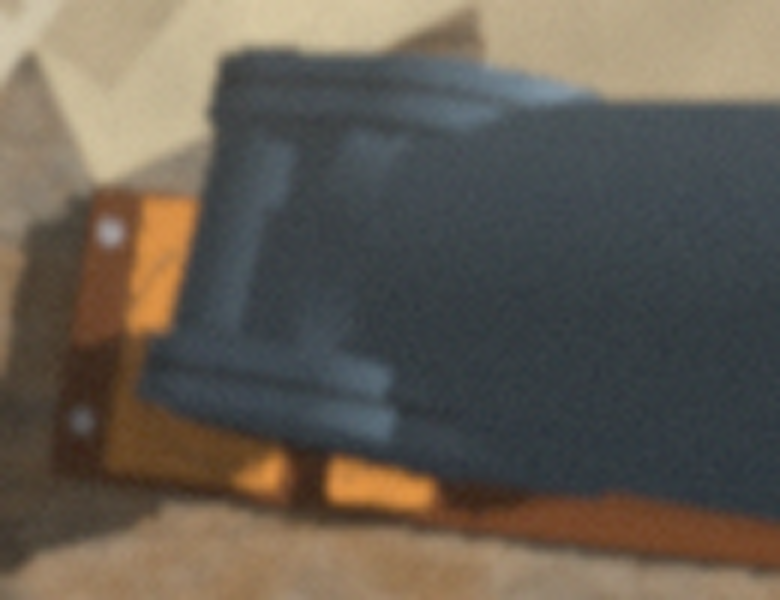

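>>> carry_out:
  deltas:
    - [[0,0,0,0,0,0],[0,0,0,0,0,0],[0,0,0,0,0,0],[0,0,-0.01,0,0,0],[0,0,-0.03,0,0,0],[0,0,-0.045,0,0,0],[0,0,-0.045,0,0,0],[0,0,-0.045,0,0,0]]
  hand: 0.05

```text
clock: 8.75
eef_pos: [415.0, 369.6, 196.3]
tcp_rot: [[-0.096, 0.995, -0.009], [0.995, 0.096, -0.006], [-0.005, -0.009, -1.0]]
wrist_force: [1.4, 0.6, 0.0]
finger_gap: 50.1
```

```bash
python3 -c "
from h import *
plan((417.6,371.3,230),95.3)"
```

```text
t 8.75 p [415.  369.6 196.3] yaw 95.48 dist 33.9 F [1.4 0.6 0. ] gap 50.1 q7 19.4
tool delta mm [  1.3   2.4 -33.7] rotvec [-0.0095  0.0051  0.0032] rows>= 1
```

```bash
python3 - <<'E'
from h import *
P=O-1.5*CX-117*CY;P[2]=205;print(P)
plan(P,95.3)
p,d=shot('top',4);q,_=shot('side',4)
crop(p,(180,190,340,290),5,'pics/t4c.png');crop(q,(130,160,260,260),6,'pics/s4c.png')
E
```

```text
[429.61377168 236.36165443 205.        ]
t 8.75 p [415.  369.6 196.3] yaw 95.48 dist 134.3 F [1.4 0.6 0. ] gap 50.1 q7 19.4
tool delta mm [-134.     1.7   -8.1] rotvec [-0.0095  0.0051  0.0032] rows>= 3
```

View pics/s4c.png

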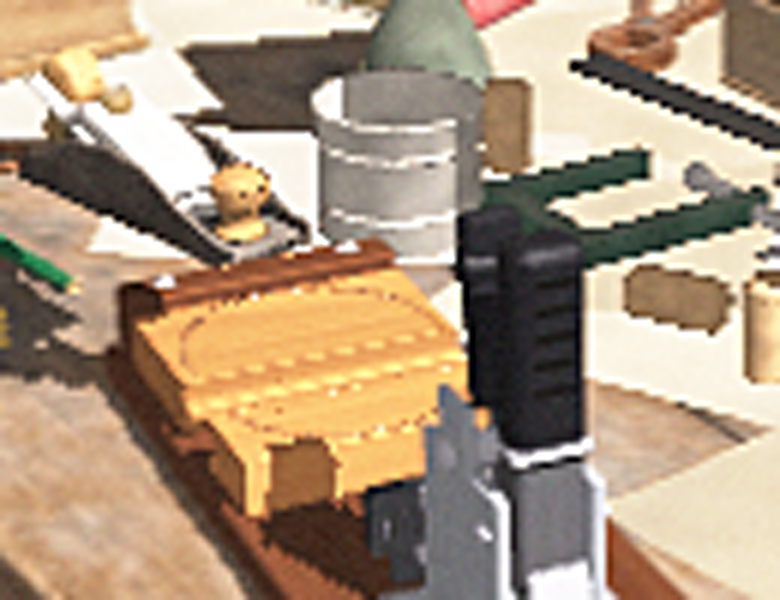

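View pics/t4c.png

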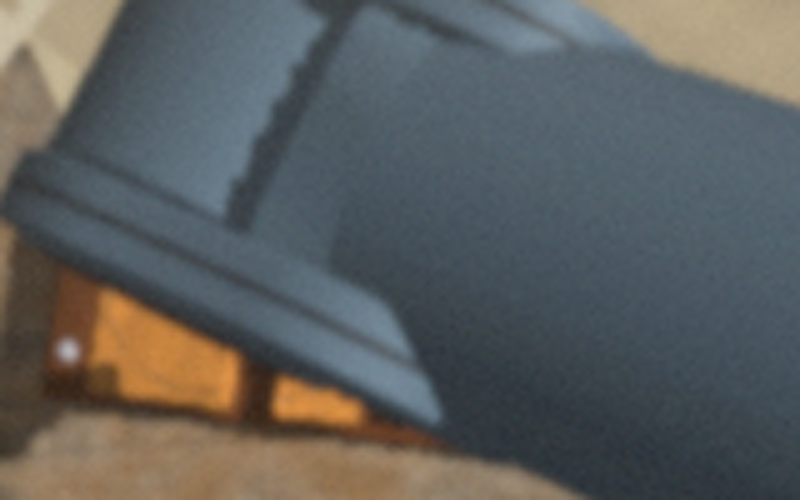

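```bash
python3 - <<'E'
from h import *
crop(cv2.imread('pics/side4.png'),(145,205,200,250),14,'pics/s4d.png')
E
```

```text
(no output)
```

View pics/s4d.png

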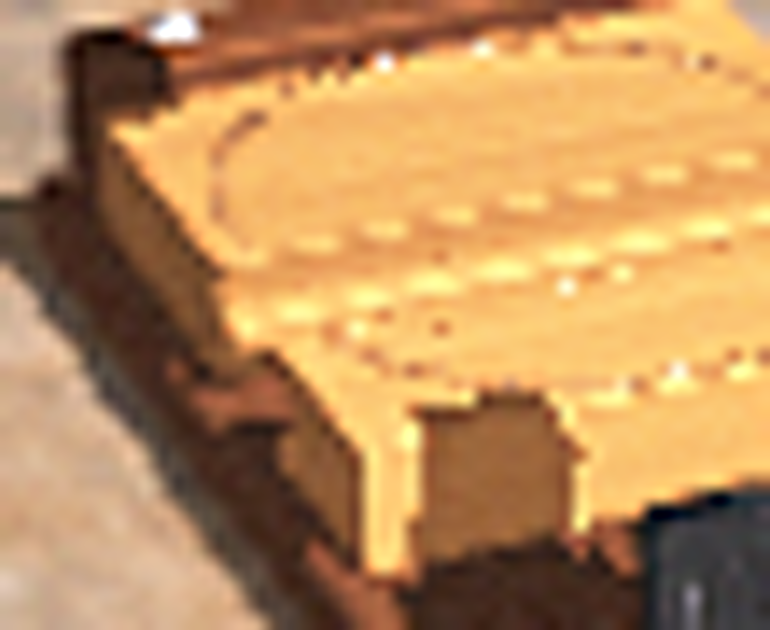

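>>> carry_out:
  deltas:
    - [[-0.02,0.001,-0.006,-0.009,0.005,0.003],[-0.04,0,-0.002,0,0,0],[-0.04,0,0,0,0,0],[-0.025,0,0,0,0,0],[0,0,0,0,0,0]]
  hand: 0.08
  force: 80

```text
clock: 9.35
eef_pos: [428.3, 246.0, 212.0]
tcp_rot: [[-0.096, 0.995, 0.011], [0.995, 0.096, 0.01], [0.009, 0.011, -1.0]]
wrist_force: [-0.3, 0.3, 0.4]
finger_gap: 79.9
```

```bash
python3 - <<'E'
from h import *
P=O-1.5*CX-117*CY;P[2]=175
plan(P,95.3)
E
```

```text
t 9.35 p [428.3 246.  212. ] yaw 95.49 dist 38.2 F [-0.3  0.3  0.4] gap 79.9 q7 31.4
tool delta mm [-10.    0.   36.9] rotvec [ 0.0114 -0.0087  0.0033] rows>= 1
```

```bash
python3 - <<'E'
from h import *
S=Cam('side')
c=np.array([[108,128],[160,200],[222,282],[268,345],[315,400],[360,455]])/14+[145,205]-.45
print(cl(S.plane(c,38)).round(1))
E
```

```text
[[-55.9 119.   38. ]
 [-56.4  90.   38. ]
 [-56.7  58.2  38. ]
 [-57.   34.9  38. ]
 [-56.5  14.8  38. ]
 [-56.1  -4.6  38. ]]
```

>>> carry_out:
  deltas:
    - [[-0.006,0,0.01,0.011,-0.009,0.003],[-0.003,0,0.01,0,0,0],[0,0,0.003,0,0,0],[0,0,0,0,0,0]]

```text
clock: 9.75
eef_pos: [428.7, 238.6, 187.5]
tcp_rot: [[-0.094, 0.996, -0.0], [0.996, 0.094, 0.0], [0.0, -0.0, -1.0]]
wrist_force: [-0.1, 0.1, 0.0]
finger_gap: 80.1
```

```bash
python3 - <<'E'
from h import *
P=O-1.5*CX-117*CY;P[2]=118
plan(P,95.3)
p,d=shot('top',5);q,_=shot('side',5)
crop(p,(240,190,340,290),6,'pics/t5c.png');crop(q,(150,140,280,240),6,'pics/s5c.png')
E
```

```text
t 9.75 p [428.7 238.6 187.5] yaw 95.41 dist 69.5 F [-0.1  0.1  0. ] gap 80.1 q7 30.1
tool delta mm [-2.3  0.7 69.5] rotvec [-0.0003 -0.0005  0.0019] rows>= 2
```

View pics/s5c.png

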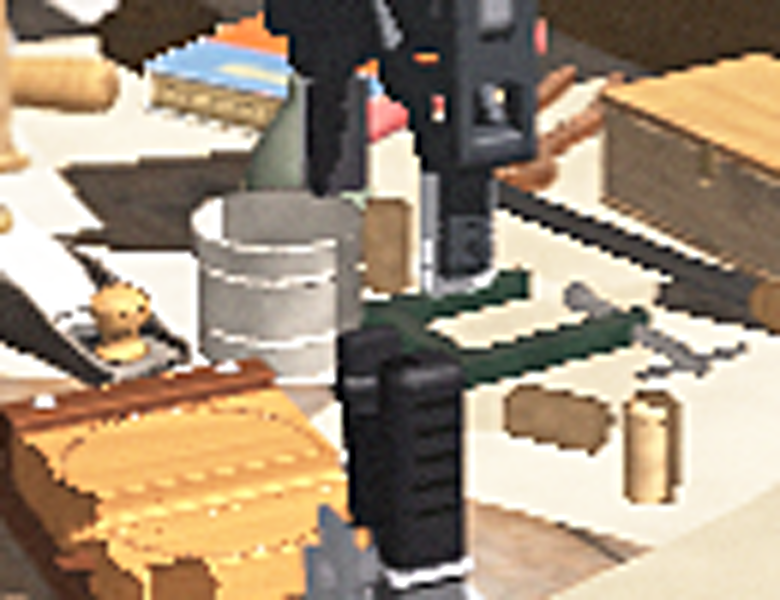

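>>> carry_out:
  deltas:
    - [[-0.001,0.001,0.015,0,0,0.002],[-0.001,0,0.015,0,0,0],[0,0,0.01,0,0,0]]

```text
clock: 10.15
eef_pos: [430.7, 239.7, 148.6]
tcp_rot: [[-0.095, 0.996, 0.003], [0.996, 0.095, 0.004], [0.003, 0.004, -1.0]]
wrist_force: [0.3, -0.6, -1.0]
finger_gap: 79.5
```

```bash
python3 - <<'E'
from h import *
P=O-1.5*CX-117*CY;P[2]=118
plan(P,95.3)
q,_=shot('side',6)
crop(q,(150,140,280,240),6,'pics/s6c.png')
E
```

```text
t 10.15 p [430.7 239.7 148.6] yaw 95.43 dist 30.8 F [ 0.3 -0.6 -1. ] gap 79.5 q7 26.6
tool delta mm [-3.3 -1.5 30.5] rotvec [ 0.0037 -0.0033  0.0022] rows>= 1
```

View pics/s6c.png

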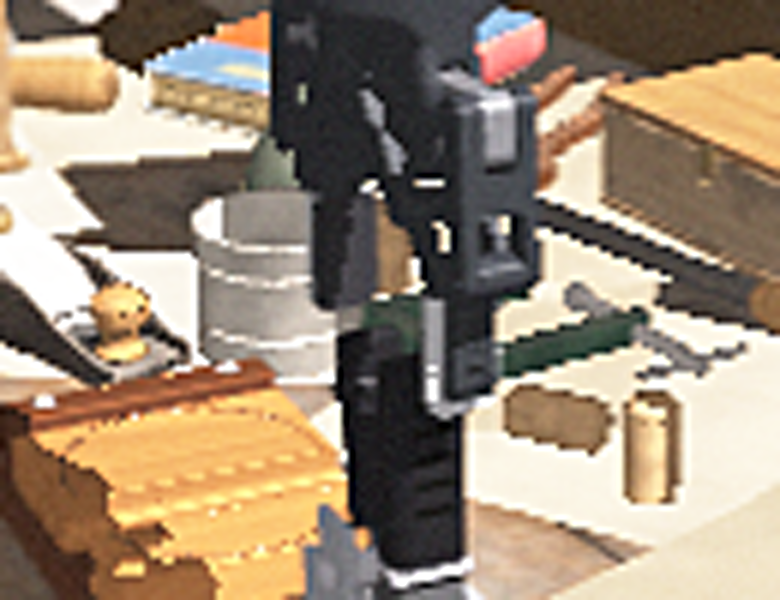

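>>> carry_out:
  deltas:
    - [[-0.002,-0.001,0.012,0.003,-0.003,0.002],[-0.001,0,0.01,0,0,0],[0,0,0.006,0,0,0],[0,0,0,0,0,0]]

```text
clock: 10.6
eef_pos: [429.5, 236.8, 117.5]
tcp_rot: [[-0.093, 0.996, -0.001], [0.996, 0.093, -0.0], [-0.0, -0.001, -1.0]]
wrist_force: [-0.7, 0.3, -0.6]
finger_gap: 80.0
```

```bash
python3 - <<'E'
from h import *
P=O-1.5*CX-117*CY;P[2]=118
plan(P,95.3)
print(cl(robot.read_state()['eef_pos']))
E
```

```text
t 10.6 p [429.5 236.8 117.5] yaw 95.35 dist 0.7 F [-0.7  0.3 -0.6] gap 80.0 q7 23.8
tool delta mm [-0.4  0.1 -0.5] rotvec [-0.0009  0.      0.0009] rows>= 1
[[  -1.60614018 -116.5687972   117.47292302]]
```

>>> carry_out:
  deltas:
    - [[0,0,0,0,0,0],[0,0,0,0,0,0],[0,0,0,0,0,0],[-0.003,0,0,0,0,0],[-0.003,0,0,0,0,0],[-0.003,0,0,0,0,0]]
  hand: 0.06

```text
clock: 11.2
eef_pos: [430.4, 231.4, 119.3]
tcp_rot: [[-0.096, 0.995, 0.001], [0.995, 0.096, 0.006], [0.006, 0.002, -1.0]]
wrist_force: [-2.5, 8.5, -2.4]
finger_gap: 60.1
```

```bash
cat > st.py <<'E'
from h import *
s=robot.read_state();e=cl(s['eef_pos'])[0];f=s['wrist_force'];R=s['tcp_rot']
print('t',round(s['clock'],2),'clamp pos',e.round(2),'gap',round(s['finger_gap'],2),'front pad y',round(e[1]+s['finger_gap']/2,2),'F clamp x,y,z',round(f@CX,1),round(f@CY,2),round(f[2],1),'tilt',R[:2,2].round(4),'yaw',np.degrees(np.arctan2(R[1,0],R[0,0])).round(2))
E
python3 st.py
```

```text
t 11.2 clamp pos [  -1.16 -122.01  119.3 ] gap 60.08 front pad y -91.97 F clamp x,y,z -1.7 8.73 -2.4 tilt [0.0014 0.0063] yaw 95.51
```

>>> carry_out:
  deltas:
    - [[-0.006,0,0,0,0,0],[-0.006,0,0,0,0,0]]

```text
clock: 11.4
eef_pos: [431.3, 223.1, 120.0]
tcp_rot: [[-0.099, 0.995, 0.002], [0.995, 0.099, 0.014], [0.013, 0.004, -1.0]]
wrist_force: [-2.0, 9.9, -4.2]
finger_gap: 60.2
```

```bash
python3 st.py
```

```text
t 11.4 clamp pos [  -1.01 -130.34  120.03] gap 60.18 front pad y -100.25 F clamp x,y,z -1.1 10.01 -4.2 tilt [0.0023 0.0135] yaw 95.67
```

>>> carry_out:
  deltas:
    - [[-0.007,0,0.001,0.002,-0.012,0.003],[-0.006,0,0.001,0,-0.008,0.003]]

```text
clock: 11.6
eef_pos: [432.0, 218.5, 120.0]
tcp_rot: [[-0.098, 0.995, 0.004], [0.995, 0.098, 0.009], [0.008, 0.005, -1.0]]
wrist_force: [-8.0, 24.5, -0.8]
finger_gap: 60.0
```

```bash
python3 st.py
```

```text
t 11.6 clamp pos [  -0.74 -134.97  120.01] gap 60.02 front pad y -104.97 F clamp x,y,z -5.7 25.1 -0.8 tilt [0.0044 0.0087] yaw 95.61
```

```bash
python3 - <<'E'
from h import *
q,_=shot('side',7)
crop(q,(150,180,270,290),6,'pics/s7c.png')
E
python3 st.py
```

```text
t 11.65 clamp pos [  -0.81 -134.74  119.99] gap 60.18 front pad y -104.65 F clamp x,y,z -3.3 18.65 -0.9 tilt [0.0045 0.0092] yaw 95.63
```

View pics/s7c.png

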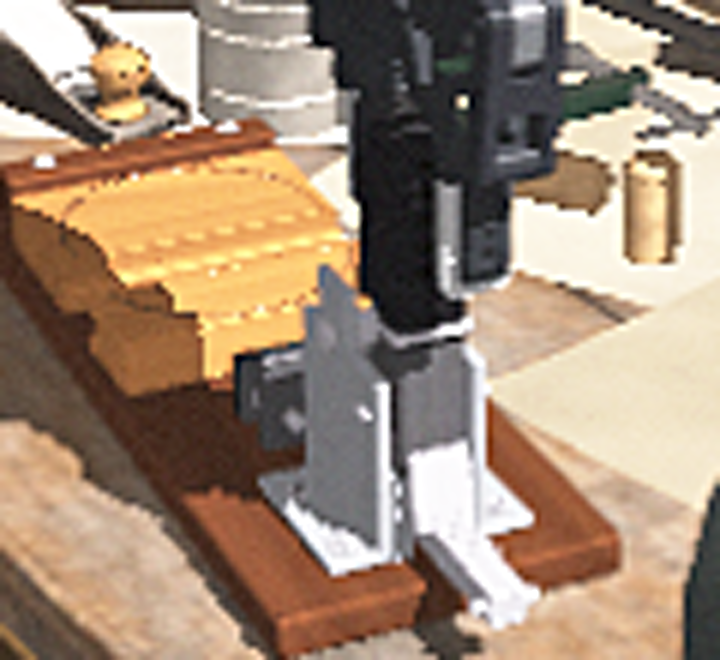

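>>> carry_out:
  deltas:
    - [[0.005,0.001,0,0.004,-0.008,0.004],[0.008,0,0,0,0,0],[0.006,0,0,0,0,0],[0,0,0,0,0,0]]
  hand: 0.064

```text
clock: 12.05
eef_pos: [431.2, 238.6, 120.4]
tcp_rot: [[-0.094, 0.996, 0.002], [0.996, 0.094, 0.001], [0.001, 0.002, -1.0]]
wrist_force: [0.6, -0.9, 0.8]
finger_gap: 64.2
```

```bash
python3 st.py
```

```text
t 12.05 clamp pos [   0.25 -114.88  120.36] gap 64.22 front pad y -82.77 F clamp x,y,z 0.5 -0.97 0.8 tilt [0.0019 0.001 ] yaw 95.4
```

>>> carry_out:
  deltas:
    - [[-0.004,-0.001,0.001,0.001,0,0],[-0.006,0,0.001,0,-0.004,0.001],[-0.008,0,0,0,-0.005,0.001],[-0.008,0,0,0,-0.005,0.001],[-0.008,0,0,0,-0.004,0]]

```text
clock: 12.55
eef_pos: [433.3, 216.1, 120.8]
tcp_rot: [[-0.099, 0.995, 0.007], [0.995, 0.099, 0.006], [0.005, 0.007, -1.0]]
wrist_force: [-4.3, 32.1, -11.9]
finger_gap: 64.1
```

```bash
python3 st.py
```

```text
t 12.55 clamp pos [   0.31 -137.53  120.79] gap 64.09 front pad y -105.49 F clamp x,y,z -1.3 32.33 -11.9 tilt [0.007  0.0057] yaw 95.66
```

>>> carry_out:
  deltas:
    - [[0.005,-0.001,0,0.006,-0.004,0.005],[0.009,-0.001,0,0,0,0],[0.006,0,0,0,0,0],[0,0,0,0,0,0],[-0.006,0,0.001,0,0,0],[-0.008,0,0.001,0,-0.005,0.001],[-0.008,0,0,0,-0.005,0.001],[-0.007,0,0,0,-0.004,0.001]]

```text
clock: 13.35
eef_pos: [432.6, 216.1, 120.9]
tcp_rot: [[-0.097, 0.995, 0.008], [0.995, 0.096, 0.006], [0.006, 0.008, -1.0]]
wrist_force: [-4.3, 28.3, -10.8]
finger_gap: 64.0
```

```bash
python3 st.py
```

```text
t 13.35 clamp pos [  -0.37 -137.42  120.89] gap 63.98 front pad y -105.43 F clamp x,y,z -1.7 28.54 -10.8 tilt [0.0076 0.0065] yaw 95.54
```

Now look at how far the bar has come.

```bash
python3 - <<'E'
from h import *
q,_=shot('side',8)
crop(q,(150,180,270,290),6,'pics/s8c.png')
crop(cv2.imread('pics/side4.png'),(150,180,270,290),6,'pics/s4e.png')
E
python3 st.py
```

```text
t 13.4 clamp pos [  -0.31 -136.95  120.99] gap 64.17 front pad y -104.87 F clamp x,y,z -1.2 14.1 -2.6 tilt [0.0078 0.008 ] yaw 95.55
```

View pics/s8c.png

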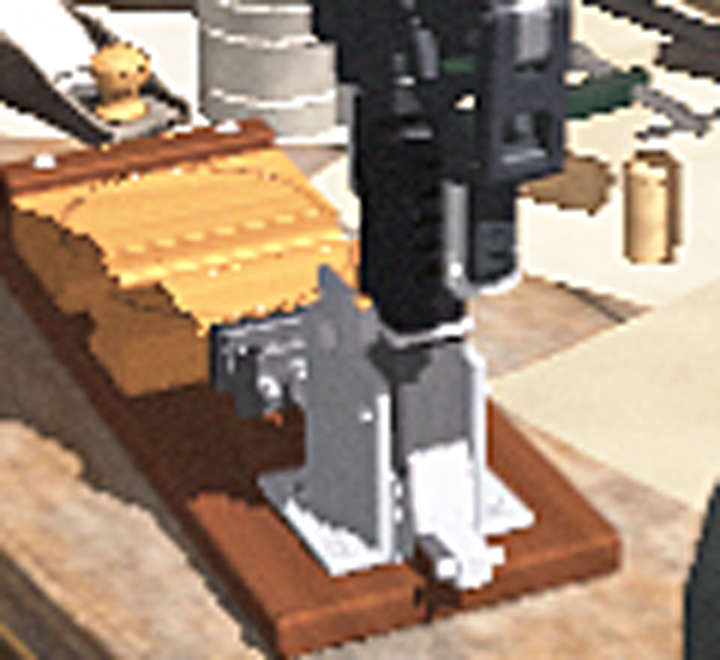

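```bash
cat > tail.py <<'E'
from h import *
import sys
S=Cam('side')
for t in sys.argv[1:]:
    d=np.load(f'side{t}.npy'); q=cl(S.cloud(d).reshape(-1,3))
    k=(abs(q[:,0]+1)<14)&(q[:,1]<-125)&(q[:,1]>-240)&(q[:,2]>20)&(q[:,2]<60)
    p=q[k]; ye=p[:,1]; print(t,len(p),'tail min y',np.sort(ye)[:12].round(1), 'z',p[np.argsort(ye)[:12],2].round(0))
    k=(q[:,0]<-12)&(q[:,0]>-30)&(q[:,1]<0)&(q[:,1]>-60)&(q[:,2]>34)&(q[:,2]<46); p=q[k]; print('  jaw/pad top ymax',np.sort(p[:,1])[-8:].round(1) if len(p) else None)
E
python3 tail.py 0 4 7 8
```

```text
0 431 tail min y [-207.3 -206.7 -206.1 -205.6 -205.3 -205.1 -205.  -204.9 -204.8 -204.6
 -204.5 -204.4] z [32. 33. 30. 25. 30. 26. 27. 24. 32. 28. 33. 27.]
  jaw/pad top ymax [-42.1 -41.6 -41.5 -41.3 -40.3 -39.9 -39.  -38.2]
4 434 tail min y [-207.  -206.4 -206.3 -206.  -205.9 -205.5 -205.2 -205.2 -205.2 -205.1
 -205.1 -204.9] z [25. 31. 32. 31. 26. 29. 28. 33. 27. 30. 23. 29.]
  jaw/pad top ymax [-2.8 -2.4 -2.1 -2.1 -1.8 -1.2 -0.8 -0.8]
7 393 tail min y [-196.2 -195.7 -195.6 -195.1 -195.1 -194.9 -194.8 -194.7 -194.7 -194.7
 -194.7 -194.6] z [33. 33. 25. 27. 33. 28. 24. 32. 31. 27. 28. 29.]
  jaw/pad top ymax [-1.4 -1.4 -1.1 -1.  -0.8 -0.3 -0.2 -0.2]
8 331 tail min y [-172.3 -172.1 -171.6 -171.5 -171.4 -171.3 -171.2 -171.2 -171.  -171.
 -170.9 -170.9] z [24. 22. 32. 31. 31. 25. 27. 22. 25. 29. 31. 23.]
  jaw/pad top ymax [-3.3 -3.2 -2.7 -1.8 -1.6 -1.3 -0.8 -0.7]
```

>>> carry_out:
  deltas:
    - [[0.005,-0.001,0,0.008,-0.006,0.004],[0.009,0,0,0,0,0],[0.006,0,0,0,0,0],[0,0,0,0,0,0],[-0.006,0,0.001,0,0,0],[-0.008,0,0.001,0,-0.005,0.001],[-0.008,0,0,0,-0.005,0.001],[-0.007,0,0,0,-0.004,0.001]]

```text
clock: 14.2
eef_pos: [432.8, 216.2, 121.0]
tcp_rot: [[-0.096, 0.995, 0.006], [0.995, 0.096, 0.004], [0.004, 0.007, -1.0]]
wrist_force: [-1.8, 21.8, -8.9]
finger_gap: 64.1
```

```bash
python3 st.py; python3 - <<'E'
from h import *
q,_=shot('side',9)
crop(q,(150,180,270,290),6,'pics/s9c.png')
E
python3 st.py; python3 tail.py 9
```

```text
t 14.2 clamp pos [  -0.15 -137.34  121.  ] gap 64.14 front pad y -105.27 F clamp x,y,z 0.2 21.89 -8.9 tilt [0.0065 0.0043] yaw 95.53
t 14.25 clamp pos [-1.0000e-01 -1.3695e+02  1.2110e+02] gap 63.94 front pad y -104.98 F clamp x,y,z -1.3 12.88 -3.1 tilt [0.0067 0.0057] yaw 95.54
9 290 tail min y [-161.5 -160.8 -160.8 -160.3 -160.1 -160.1 -159.9 -159.6 -159.5 -159.4
 -159.3 -159.1] z [29. 32. 29. 23. 23. 30. 27. 26. 25. 32. 24. 29.]
  jaw/pad top ymax [-3.5 -3.1 -2.9 -2.6 -1.3 -1.1 -0.9 -0.2]
```

View pics/s9c.png

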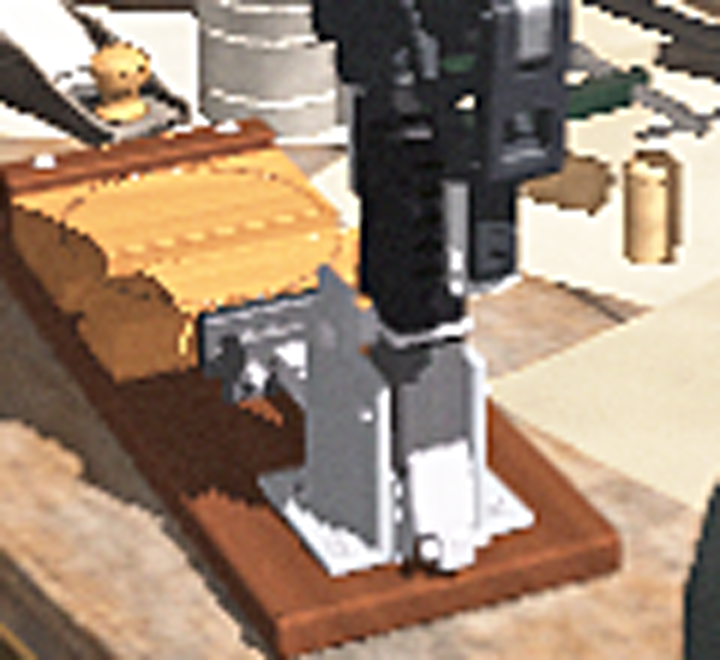

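>>> carry_out:
  deltas:
    - [[0.005,-0.001,0,0.008,-0.006,0.004],[0.009,0,0,0,0,0],[0.006,0,0,0,0,0],[0,0,0,0,0,0],[-0.006,0,0.001,0,0,0],[-0.008,0,0.001,0,-0.005,0.001],[-0.008,0,0,0,-0.005,0.001],[-0.007,0,0,0,-0.004,0.001]]

```text
clock: 15.05
eef_pos: [432.9, 216.4, 121.2]
tcp_rot: [[-0.096, 0.995, 0.005], [0.995, 0.096, 0.002], [0.001, 0.006, -1.0]]
wrist_force: [-2.7, 17.1, -7.1]
finger_gap: 64.0
```

```bash
python3 st.py; python3 - <<'E'
from h import *
q,_=shot('side',10)
crop(q,(145,190,220,250),10,'pics/s10c.png')
E
python3 st.py; python3 tail.py 10
```

```text
t 15.05 clamp pos [-3.0000e-02 -1.3720e+02  1.2116e+02] gap 63.98 front pad y -105.21 F clamp x,y,z -1.2 17.28 -7.1 tilt [0.0055 0.002 ] yaw 95.53
t 15.1 clamp pos [ 2.0000e-02 -1.3696e+02  1.2121e+02] gap 64.29 front pad y -104.82 F clamp x,y,z -1.8 13.49 -3.1 tilt [0.0056 0.0032] yaw 95.53
10 255 tail min y [-153.8 -152.8 -152.  -152.  -150.9 -150.8 -150.8 -150.6 -150.3 -150.
 -149.9 -149.7] z [36. 33. 35. 35. 35. 30. 32. 32. 39. 32. 46. 44.]
  jaw/pad top ymax [-7.9 -7.  -6.8 -6.3 -5.4 -4.9 -4.9 -2.9]
```

View pics/s10c.png

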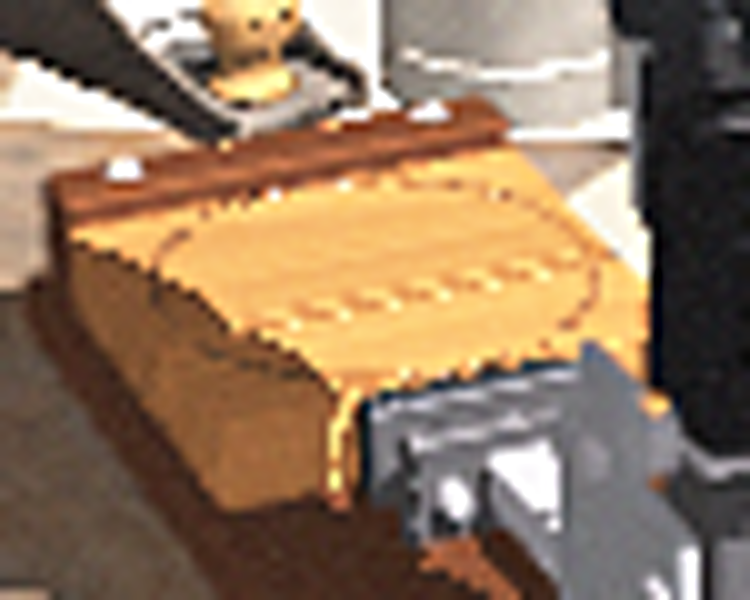

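```bash
python3 - <<'E'
from h import *
q=cv2.imread('pics/side10.png')
lut=(255*(np.arange(256)/255.)**.5).astype(np.uint8)
a=cv2.LUT(cv2.resize(q[205:245,148:200],None,fx=11,fy=11,interpolation=cv2.INTER_CUBIC),lut)
b=cv2.LUT(cv2.resize(q[255:285,205:245],None,fx=11,fy=11,interpolation=cv2.INTER_CUBIC),lut)
b=cv2.copyMakeBorder(b,0,max(0,a.shape[0]-b.shape[0]),0,0,cv2.BORDER_CONSTANT); o=np.hstack([a,b]); print(o.shape)
cv2.imwrite('pics/s10d.png',o[:, :] if o.shape[1]<=800 else cv2.resize(o,(800,int(o.shape[0]*800/o.shape[1]))))
S=Cam('side')
for t in (8,9,10):
    d=np.load(f'side{t}.npy');C=cl(S.cloud(d).reshape(-1,3)).reshape(384,512,3)
    k=(abs(C[...,0]+1)<14)&(C[...,1]<-125)&(C[...,1]>-240)&(C[...,2]>16)&(C[...,2]<60)
    vv,uu=np.nonzero(k)
    sub=C[k]; 
    print(t,[(lo,np.percentile(sub[(sub[:,2]>lo)&(sub[:,2]<=lo+4)][:,1],[2,10,50]).round(1).tolist()) for lo in range(16,56,4) if ((sub[:,2]>lo)&(sub[:,2]<=lo+4)).sum()>4])
E
```

```text
(440, 1012, 3)
8 [(16, [-158.7, -156.9, -140.3]), (20, [-172.2, -171.1, -146.7]), (24, [-171.2, -170.4, -168.3]), (28, [-171.5, -170.8, -161.1]), (32, [-167.9, -165.3, -150.8]), (36, [-152.2, -149.9, -148.1]), (40, [-150.8, -149.1, -146.5]), (44, [-148.8, -147.8, -145.3]), (48, [-148.0, -147.1, -145.6]), (52, [-146.9, -145.7, -142.6])]
9 [(16, [-158.3, -157.0, -147.5]), (20, [-160.2, -159.0, -155.1]), (24, [-159.7, -159.4, -155.1]), (28, [-161.1, -159.3, -155.6]), (32, [-159.6, -156.3, -148.9]), (36, [-150.3, -149.7, -147.4]), (40, [-150.5, -149.8, -146.6]), (44, [-148.4, -147.9, -145.3]), (48, [-147.8, -146.9, -144.2]), (52, [-147.2, -146.3, -143.2])]
10 [(16, [-155.9, -154.4, -141.3]), (20, [-148.4, -148.2, -145.9]), (24, [-149.0, -147.8, -145.3]), (28, [-150.4, -149.5, -148.1]), (32, [-153.2, -151.9, -148.2]), (36, [-149.9, -149.2, -147.4]), (40, [-149.5, -148.7, -146.2]), (44, [-149.3, -147.6, -146.0]), (48, [-147.4, -146.5, -145.2]), (52, [-147.0, -145.7, -142.1])]
```

View pics/s10d.png

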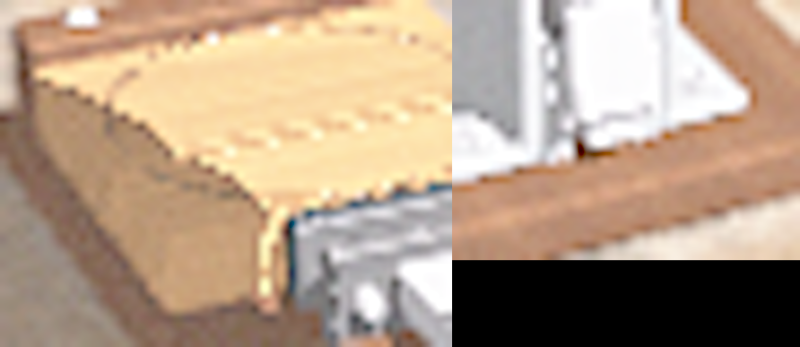

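```bash
python3 - <<'E'
from h import *
S=Cam('side')
f=lambda pts,z:cl(S.plane(np.array(pts,float),z)).round(1)[:,:2].tolist()
s4=lambda p:np.array(p)/14+[145,205]-.46
print('s4 upper',f(s4([[300,245],[740,160]]),38),'lower',f(s4([[290,310],[770,215]]),27+3.2), 'loose back edge',f(s4([[362,455],[415,410],[580,395]]),38))
a=lambda p:np.array(p)/8.696+[148,205]-.44
print('s10 seam',f(a([[215,150],[440,108]]),38),'back',f(a([[262,208],[300,205],[440,182]]),38))
# pad-step: back edge profile via brightness along columns
p=cv2.imread('pics/side10.png')
for u in range(180,202,2):
    c=p[215:240,u].astype(int); print(u,[tuple(x) for x in c[4:18:1,1:3].tolist()] if u in(184,192) else '', end='')
E
```

```text
s4 upper [[-41.4, 65.3], [33.2, 64.3]] lower [[-45.5, 59.3], [35.8, 58.3]] loose back edge [[-55.9, -4.7], [-43.9, 5.4], [-19.6, -0.6]]
s10 seam [[-28.3, 60.5], [32.8, 58.7]] back [[-28.6, 25.3], [-19.5, 22.8], [16.7, 19.7]]
180 182 184 [(182, 242), (255, 255), (199, 252), (211, 253), (200, 252), (197, 251), (202, 252), (205, 255), (179, 246), (220, 255), (66, 60), (191, 195), (123, 128), (119, 117)]186 188 190 192 [(196, 252), (209, 253), (206, 253), (196, 250), (202, 251), (203, 253), (222, 255), (245, 255), (99, 144), (103, 101), (199, 203), (112, 117), (107, 113), (140, 148)]194 196 198 200
```

>>> carry_out:
  deltas:
    - [[0.005,-0.001,0,0.006,-0.004,0.004],[0.009,-0.001,0,0,0,0],[0.006,0,0,0,0,0],[0,0,0,0,0,0]]

```text
clock: 15.5
eef_pos: [429.3, 236.1, 121.0]
tcp_rot: [[-0.092, 0.996, 0.001], [0.996, 0.092, -0.001], [-0.001, 0.001, -1.0]]
wrist_force: [-0.9, -0.0, -0.3]
finger_gap: 64.4
```

```bash
python3 st.py; python3 - <<'E'
from h import *
q,_=shot('side',11)
crop(q,(145,190,265,285),6,'pics/s11c.png')
E
python3 tail.py 11
```

```text
t 15.5 clamp pos [  -1.8  -117.25  121.02] gap 64.4 front pad y -85.05 F clamp x,y,z -0.9 0.07 -0.3 tilt [ 0.0007 -0.0014] yaw 95.26
11 260 tail min y [-150.8 -150.5 -150.5 -150.4 -150.3 -150.3 -150.1 -150.1 -150.  -149.9
 -149.9 -149.9] z [34. 32. 32. 32. 34. 35. 34. 36. 32. 37. 35. 31.]
  jaw/pad top ymax [-7.8 -7.6 -7.3 -6.9 -6.4 -6.4 -4.6 -4.3]
```

View pics/s11c.png

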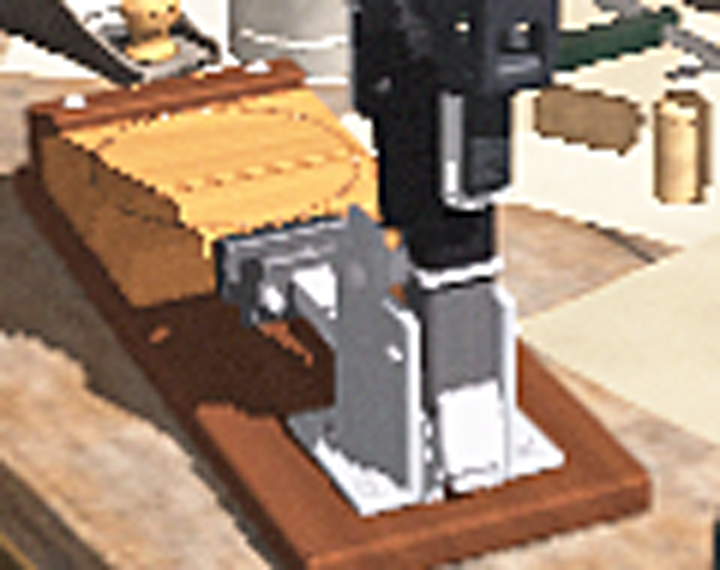

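>>> carry_out:
  deltas:
    - [[-0.005,0,0,0,0,0],[-0.006,0,0,0,-0.004,0.001],[-0.006,0,0,0,-0.004,0.001]]

```text
clock: 15.85
eef_pos: [430.7, 224.5, 122.6]
tcp_rot: [[-0.094, 0.996, 0.004], [0.996, 0.094, 0.001], [0.001, 0.004, -1.0]]
wrist_force: [-2.7, 9.7, -0.4]
finger_gap: 63.5
```

```bash
python3 st.py
```

```text
t 15.85 clamp pos [  -1.49 -128.95  122.62] gap 63.51 front pad y -97.2 F clamp x,y,z -1.7 9.94 -0.4 tilt [0.0037 0.001 ] yaw 95.41
```

>>> carry_out:
  deltas:
    - [[-0.004,0,0,0.002,-0.003,0]]

```text
clock: 15.95
eef_pos: [430.9, 222.2, 123.0]
tcp_rot: [[-0.096, 0.995, 0.002], [0.995, 0.096, 0.002], [0.001, 0.003, -1.0]]
wrist_force: [0.3, 10.7, -9.7]
finger_gap: 63.7
```

```bash
python3 st.py;python3 - <<'E'
from h import *
q,_=shot('side',12)
crop(q,(145,190,220,250),10,'pics/s12c.png')
E
python3 st.py
```

```text
t 15.95 clamp pos [  -1.51 -131.2   122.96] gap 63.73 front pad y -99.33 F clamp x,y,z 1.3 10.59 -9.7 tilt [0.0025 0.0016] yaw 95.49
t 16.0 clamp pos [  -1.51 -131.55  122.85] gap 63.79 front pad y -99.65 F clamp x,y,z 0.2 10.57 -2.5 tilt [0.0021 0.0014] yaw 95.48
```

View pics/s12c.png

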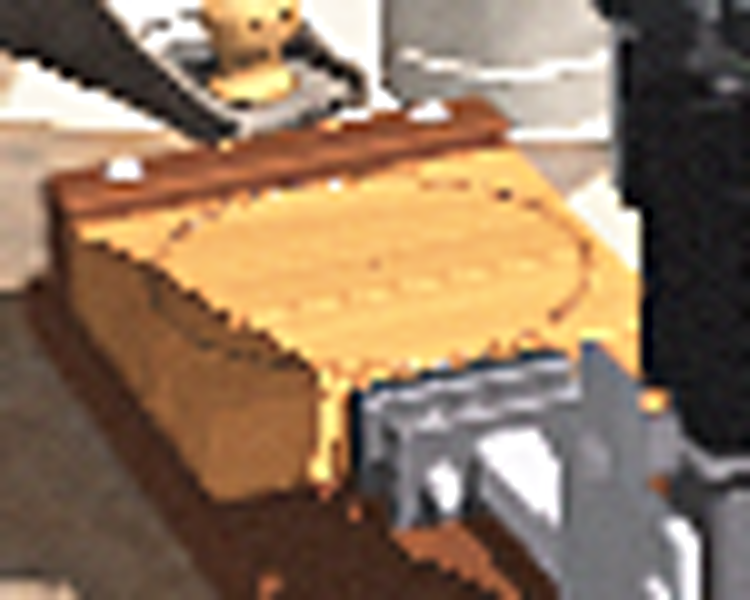

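>>> carry_out:
  deltas:
    - [[-0.006,0,0,0.002,-0.003,0]]

```text
clock: 16.1
eef_pos: [431.3, 218.7, 123.1]
tcp_rot: [[-0.098, 0.995, 0.001], [0.995, 0.098, 0.004], [0.003, 0.001, -1.0]]
wrist_force: [-1.4, 15.6, -9.0]
finger_gap: 64.0
```

```bash
python3 st.py
```

```text
t 16.1 clamp pos [  -1.49 -134.73  123.1 ] gap 64.0 front pad y -102.73 F clamp x,y,z 0.0 15.68 -9.0 tilt [0.0008 0.0035] yaw 95.61
```

>>> carry_out:
  deltas:
    - [[-0.006,0,0,0,-0.003,0]]

```text
clock: 16.2
eef_pos: [431.6, 216.5, 123.4]
tcp_rot: [[-0.1, 0.995, 0.002], [0.995, 0.1, 0.008], [0.008, 0.002, -1.0]]
wrist_force: [-3.3, 18.8, -9.0]
finger_gap: 63.7
```

```bash
python3 st.py;python3 - <<'E'
from h import *
q,_=shot('side',13)
crop(q,(145,190,220,250),10,'pics/s13c.png')
E
python3 st.py
```

```text
t 16.2 clamp pos [  -1.35 -136.97  123.45] gap 63.71 front pad y -105.11 F clamp x,y,z -1.6 19.05 -9.0 tilt [0.0015 0.0079] yaw 95.75
t 16.25 clamp pos [  -1.32 -137.27  123.45] gap 64.08 front pad y -105.23 F clamp x,y,z -0.2 17.09 -7.5 tilt [0.0016 0.008 ] yaw 95.75
```

View pics/s13c.png

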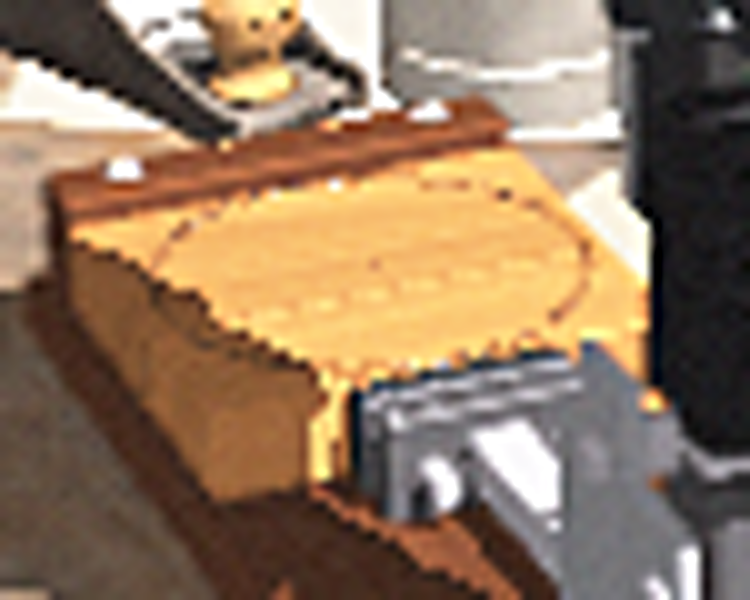

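```bash
python3 - <<'E'
from h import *
S=Cam('side')
for t in (0,7,8,9,10,11,12,13):
    d=np.load(f'side{t}.npy');q=cl(S.cloud(d).reshape(-1,3))
    r=[]
    for zl,zh in((30,34),(34,37)):
      k=(q[:,0]>-26)&(q[:,0]<-8)&(q[:,1]>-80)&(q[:,1]<40)&(q[:,2]>zl)&(q[:,2]<zh)
      h,e=np.histogram(q[k][:,1],bins=np.arange(-80,42,2)); i=np.argsort(h)[-4:][::-1]; r.append([(e[j],h[j]) for j in sorted(i)])
    # top surface of jaw
    k=(q[:,0]>-22)&(q[:,0]<-4)&(q[:,1]>-80)&(q[:,1]<60)&(q[:,2]>37)&(q[:,2]<44)
    h,e=np.histogram(q[k][:,1],bins=np.arange(-80,62,2))
    print(t,[[(float(a),int(b)) for a,b in x] for x in r],'top',[(int(e[j]),int(h[j])) for j in range(len(h)) if h[j]>0])
E
```

```text
0 [[(-68.0, 6), (-50.0, 4), (-48.0, 3), (-46.0, 3)], [(-70.0, 2), (-64.0, 2), (-50.0, 3), (-48.0, 8)]] top [(-70, 3), (-68, 3), (-66, 4), (-50, 2), (-48, 5), (-46, 3), (-44, 4), (-42, 4), (-40, 2)]
7 [[(-60.0, 5), (-58.0, 8), (-40.0, 7), (-2.0, 4)], [(-58.0, 4), (-40.0, 5), (-4.0, 4), (-2.0, 4)]] top [(-60, 4), (-58, 7), (-54, 3), (-52, 3), (-42, 1), (-40, 5), (-38, 4), (-36, 2), (-34, 3), (-32, 4), (-30, 4), (-4, 2), (-2, 4), (0, 2), (2, 2), (4, 2), (6, 2), (8, 3), (10, 5), (12, 3), (14, 3), (16, 4), (18, 1), (20, 1), (22, 2), (24, 1), (26, 1), (28, 3), (30, 1), (32, 3), (34, 2)]
8 [[(-34.0, 6), (-32.0, 3), (-16.0, 4), (-14.0, 3)], [(-34.0, 5), (-14.0, 5), (6.0, 4), (12.0, 6)]] top [(-80, 2), (-42, 1), (-36, 5), (-34, 9), (-32, 6), (-30, 3), (-18, 2), (-16, 1), (-14, 5), (-12, 5), (-10, 1), (-8, 4), (-6, 3), (-4, 1), (-2, 5), (0, 3), (2, 2), (4, 1), (6, 1), (8, 1), (10, 2), (16, 2), (18, 3), (20, 2), (22, 4), (24, 2), (26, 2), (28, 5), (30, 1), (32, 3)]
9 [[(-24.0, 5), (-22.0, 4), (-20.0, 3), (-2.0, 9)], [(-22.0, 4), (-20.0, 4), (26.0, 3), (32.0, 3)]] top [(-80, 1), (-24, 4), (-22, 
[... 1066 characters left out ...]
.0, 3)], [(-4.0, 5), (0.0, 4), (14.0, 3), (16.0, 5)]] top [(-8, 1), (-6, 1), (-4, 8), (-2, 2), (0, 2), (2, 3), (6, 1), (10, 2), (14, 4), (16, 4), (18, 3), (20, 2), (22, 4), (24, 1), (26, 2), (28, 4), (32, 2), (34, 4), (36, 2), (38, 3), (40, 3), (42, 3), (46, 3), (48, 3), (50, 2), (52, 2), (54, 6), (56, 2), (58, 2)]
13 [[(0.0, 5), (2.0, 2), (16.0, 2), (24.0, 2)], [(0.0, 4), (2.0, 5), (16.0, 4), (22.0, 3)]] top [(-44, 1), (-38, 1), (-32, 1), (-2, 1), (0, 9), (2, 4), (4, 5), (6, 1), (12, 1), (14, 7), (16, 1), (18, 3), (20, 4), (22, 2), (24, 3), (26, 3), (28, 3), (30, 2), (32, 2), (34, 2), (36, 1), (38, 3), (40, 3), (42, 2), (44, 4), (46, 2), (48, 2), (50, 2), (52, 3), (54, 2), (56, 5), (58, 1)]
```

```bash
python3 - <<'E'
from h import *
S=Cam('side')
pl={7:-58,8:-34,9:-22,10:-10.3,11:-10.3,12:-3,13:1.5}
for t in pl:
    C=cl(S.cloud(np.load(f'side{t}.npy')).reshape(-1,3))
    base=(C[:,0]>-26)&(C[:,0]<-6)&(C[:,2]>26)&(C[:,2]<39)
    a=C[base&(abs(C[:,1]-pl[t])<4)][:,1]
    b=C[base&(C[:,1]>pl[t]+11)&(C[:,1]<pl[t]+23)]
    b2=b[b[:,2]<36][:,1]
    print(t,'plate',len(a),np.median(a).round(2),'front bits',np.sort(b2).round(1))
E
python3 - <<'E'
# image: back edge of loose board along columns in side view; use blue pad top edge transition
import sys; sys.path.insert(0,'.')
from h import *
import cv2
S=Cam('side')
for t in (8,9,10,11,12,13):
    p=cv2.imread(f'pics/side{t}.png'); o=[]
    for u in range(184,206,1):
        c=p[200:262,u].astype(int); r=c[:,2]-c[:,0]   # orange: R>>B ; grey ~0
        idx=np.nonzero((r[:-1]>60)&(r[1:]<=60))[0]
        if len(idx): o.append((u,200+idx[0]+.5))
    W=cl(S.plane(o,38)); k=(W[:,0]>-24)&(W[:,0]<20); print(t,k.sum(),np.median(W[k][:,1]).round(2) if k.any() else None, W[k][:,1].round(1)[:20])
E
```

```text
7 plate 42 -57.18 front bits [-39.5 -39.3 -39.2 -38.9 -38.8 -38.8 -38.7 -38.3 -38.3 -38.2 -38.1 -37.8
 -37.2 -37.2 -36.7 -36.5 -36.4 -36.1 -35.7 -35.3 -35.1]
8 plate 52 -33.71 front bits [-16.6 -16.1 -15.8 -15.7 -15.4 -15.4 -15.2 -15.  -15.  -14.4 -14.2 -13.8
 -13.7 -13.6 -13.1 -12.5 -12.2 -12.1 -11.9 -11.6 -11.4 -11.3]
9 plate 52 -21.11 front bits [-6.1 -5.3 -4.2 -3.9 -3.8 -3.7 -2.5 -2.3 -2.  -2.  -1.9 -1.8 -1.2 -0.9
 -0.8 -0.8 -0.7 -0.7 -0.5 -0.5 -0.2 -0.   0.2  0.9]
10 plate 52 -9.44 front bits [ 6.6  7.8  8.1  8.1  8.4  8.4  8.9  9.   9.1  9.3  9.3  9.6 10.  10.
 10.3 11.1]
11 plate 52 -9.88 front bits [ 7.   8.2  8.2  8.9  9.   9.4  9.5  9.6  9.6  9.9 10.  10.1 10.3 10.4
 10.4 11.2 11.4 11.9 12. ]
12 plate 49 -2.34 front bits [13.2 14.2 14.3 15.2 15.3 15.5 15.6 15.9 16.4 16.5 16.6 16.7 16.8 16.8
 17.  17.3 17.4 18.8 19.3]
13 plate 52 1.45 front bits [14.5 14.9 16.2 16.2 16.3 16.4 16.7 16.8 17.1 17.2 17.7 20.7 21.5 22.2
 23.8]
8 12 -4.53 [36.3 -3.8 -4.7 -5.6 -3.2 -4.1 -5.   2.6 -6.8 -4.4 -5.3 -6.2]
9 12 7.93 [ 6.5  5.6  9.   8.   7.1  9.6  8.7  7.8 11.2  6.   8.5  7.6]
10 13 18.53 [19.4 18.5 17.6 16.7 20.2 22.7 17.4 16.5 20.  23.5 18.1 17.2 20.7]
11 12 19.72 [19.4 18.5 17.6 21.1 20.2 18.3 17.4 20.9 20.  23.5 17.2 20.7]
12 13 23.84 [23.8 22.9 22.  25.5 24.6 22.7 21.8 25.3 28.9 23.5 21.6 25.2 24.2]
13 12 23.67 [23.8 22.9 22.  25.5 24.6 22.7 21.8 25.3 28.9 23.5 21.6 25.2]
```

```bash
cat > pad.py <<'E'
from h import *
S=Cam('side')
def edge(p):
    o=[]
    for u in range(182,208):
        c=p[200:262,u].astype(float); r=c[:,2]-c[:,0]
        for i in range(8,60):
            if r[i]>70 and r[i+1]<=70: o.append((u,200+i+(r[i]-70)/(r[i]-r[i+1]))); break
    W=cl(S.plane(o,38)); k=(W[:,0]>-22)&(W[:,0]<12); return W[k][:,1]
def plate(d,y0):
    C=cl(S.cloud(d).reshape(-1,3)); b=(C[:,0]>-26)&(C[:,0]<-6)&(C[:,2]>26)&(C[:,2]<39)
    for _ in range(3): y0=np.mean(C[b&(abs(C[:,1]-y0)<3.5)][:,1])
    return y0
if __name__=='__main__':
    for t,y in((9,-21),(10,-9.5),(11,-9.9),(12,-2.3),(13,1.45)):
        e=edge(cv2.imread(f'pics/side{t}.png')); y=plate(np.load(f'side{t}.npy'),y); print(t,'edge',np.median(e).round(2),e.mean().round(2),'plate',y.round(2),'diff',(np.median(e)-y).round(2),(e.mean()-y).round(2))
    import sys
    for i in range(int(sys.argv[2])):
        q,d=shot('side',f'{sys.argv[1]}{i}'); e=edge(q);y=plate(d,float(sys.argv[3]));print('new','edge',np.median(e).round(2),e.mean().round(2),'plate',y.round(2),'diff',(np.median(e)-y).round(2),(e.mean()-y).round(2))
E
python3 pad.py 14_ 3 1.4; python3 st.py
```

```text
9 edge 8.15 8.15 plate -21.12 diff 29.28 29.27
10 edge 19.87 20.07 plate -9.49 diff 29.35 29.56
11 edge 20.08 20.05 plate -9.89 diff 29.97 29.94
12 edge 25.67 25.71 plate -2.2 diff 27.87 27.91
13 edge 25.74 25.71 plate 1.42 diff 24.32 24.29
new edge 25.71 25.7 plate 2.19 diff 23.52 23.5
new edge 25.71 25.78 plate 1.55 diff 24.16 24.23
new edge 25.75 25.77 plate 1.43 diff 24.32 24.34
t 16.4 clamp pos [  -1.35 -137.24  123.43] gap 63.86 front pad y -105.31 F clamp x,y,z -1.3 15.86 -6.8 tilt [0.0016 0.0072] yaw 95.74
```

>>> carry_out:
  deltas:
    - [[0.005,0,0.001,0.002,-0.007,0.006],[0.009,0,0.001,0,0,0],[0.006,0,0,0,0,0],[0,0,0,0,0,0]]

```text
clock: 16.8
eef_pos: [429.5, 236.8, 121.5]
tcp_rot: [[-0.094, 0.996, 0.0], [0.996, 0.094, 0.001], [0.001, 0.0, -1.0]]
wrist_force: [0.7, 0.4, -0.1]
finger_gap: 64.0
```

```bash
python3 st.py; python3 pad.py 15_ 2 0|tail -2
```

```text
t 16.8 clamp pos [  -1.58 -116.55  121.47] gap 64.05 front pad y -84.53 F clamp x,y,z 0.7 0.32 -0.1 tilt [0.0002 0.0008] yaw 95.41
new edge 25.69 25.72 plate -2.49 diff 28.18 28.21
new edge 25.68 25.75 plate -2.01 diff 27.7 27.76
```

>>> carry_out:
  deltas:
    - [[-0.004,0,0,0,0,0],[-0.005,0,0,0,-0.003,0],[-0.004,0,0,0,-0.003,0]]

```text
clock: 17.2
eef_pos: [430.6, 227.7, 122.6]
tcp_rot: [[-0.097, 0.995, 0.002], [0.995, 0.097, 0.004], [0.004, 0.003, -1.0]]
wrist_force: [-1.6, 12.7, -7.1]
finger_gap: 63.9
```

```bash
python3 st.py; python3 pad.py 16_ 2 -1|tail -2; python3 st.py
```

```text
t 17.2 clamp pos [  -1.35 -125.7   122.57] gap 63.89 front pad y -93.75 F clamp x,y,z -0.4 12.82 -7.1 tilt [0.0021 0.0041] yaw 95.56
new edge 25.73 25.74 plate -0.24 diff 25.97 25.98
new edge 25.73 25.66 plate -0.31 diff 26.03 25.97
t 17.3 clamp pos [  -1.34 -125.87  122.51] gap 64.37 front pad y -93.68 F clamp x,y,z -1.9 11.53 -4.0 tilt [0.002  0.0039] yaw 95.54
```

>>> carry_out:
  deltas:
    - [[-0.0055,0,0,0.002,-0.004,0]]

```text
clock: 17.4
eef_pos: [430.9, 225.0, 122.9]
tcp_rot: [[-0.099, 0.995, 0.001], [0.995, 0.099, 0.005], [0.005, 0.001, -1.0]]
wrist_force: [-2.7, 14.3, -7.0]
finger_gap: 64.0
```

```bash
python3 st.py; python3 pad.py 17_ 2 2|tail -2; python3 st.py
```

```text
t 17.4 clamp pos [  -1.3  -128.39  122.86] gap 63.96 front pad y -96.41 F clamp x,y,z -1.4 14.49 -7.0 tilt [0.0008 0.0054] yaw 95.67
new edge 25.75 25.75 plate 1.91 diff 23.84 23.84
new edge 25.81 25.76 plate 1.93 diff 23.89 23.83
t 17.5 clamp pos [  -1.3  -128.85  122.85] gap 64.19 front pad y -96.75 F clamp x,y,z -1.4 12.71 -5.2 tilt [0.0007 0.0051] yaw 95.64
```

>>> carry_out:
  deltas:
    - [[-0.0045,0,0,0,-0.003,0]]

```text
clock: 17.6
eef_pos: [431.0, 223.2, 123.0]
tcp_rot: [[-0.1, 0.995, 0.001], [0.995, 0.1, 0.008], [0.008, 0.002, -1.0]]
wrist_force: [-0.2, 16.4, -12.6]
finger_gap: 63.7
```

```bash
python3 st.py; python3 pad.py 18_ 3 2.5|tail -3; python3 st.py
```

```text
t 17.6 clamp pos [  -1.29 -130.25  123.04] gap 63.74 front pad y -98.37 F clamp x,y,z 1.3 16.38 -12.6 tilt [0.0011 0.008 ] yaw 95.76
new edge 25.73 25.76 plate 2.58 diff 23.15 23.18
new edge 25.81 25.82 plate 2.83 diff 22.98 22.99
new edge 25.82 25.64 plate 3.5 diff 22.32 22.14
t 17.75 clamp pos [  -1.28 -130.55  122.99] gap 64.29 front pad y -98.41 F clamp x,y,z -0.0 14.26 -8.6 tilt [0.001  0.0078] yaw 95.73
```

```bash
python3 pad.py 19_ 4 2.9|tail -4; python3 st.py; python3 - <<'E'
from h import *
crop(cv2.imread('pics/side19_3.png'),(135,150,285,262),5,'pics/s19c.png')
S=Cam('side')
E
```

```text
new edge 25.67 25.79 plate 2.53 diff 23.14 23.26
new edge 25.74 25.79 plate 2.71 diff 23.03 23.08
new edge 25.66 25.79 plate 2.91 diff 22.75 22.89
new edge 25.67 25.75 plate 3.3 diff 22.37 22.45
t 17.95 clamp pos [  -1.26 -130.49  123.  ] gap 63.94 front pad y -98.51 F clamp x,y,z -0.6 14.49 -8.6 tilt [0.001  0.0077] yaw 95.74
```

View pics/s19c.png

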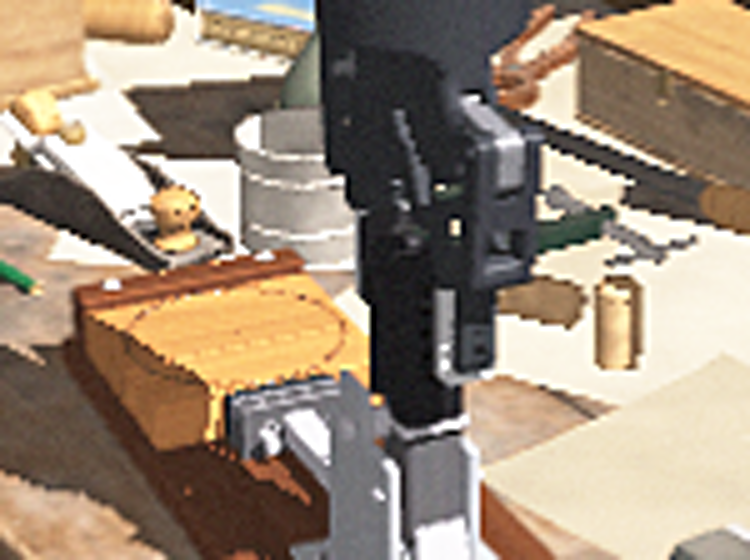

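```bash
python3 -c "
from h import *
print(robot.job_done())"; python3 st.py
```

```text
the job is handed in; nothing more can be done
None
the job is handed in; nothing more can be done
```

The job is handed in at about 18 s on the robot's clock. The joint is shut and the clamp is under pressure, with the arm still holding the trigger squeezed.

**Placing:** I laid the loose board flat on the clamping board, groove towards the tongue and ends flush to within about 0.5 mm in both views, and let go of it. The pencilled circle continued across both boards.

**Pumping:** I pumped the trigger by pushing its finger bar with one finger of the gripper rather than pinching it against the handle. Six full squeezes shut the joint but left the pad only about 5.8 to 6.5 mm in. I let go once more (the bar slipped back about 4 mm) and squeezed again part way.

**Last checks:**
- **Joint:** the loose board's back edge no longer moves as the jaw advances, and the seam is closed in the side view.
- **Pad:** pressed in about 7 mm of 12. The seven final readings ranged from 6.6 to 7.5 mm.
- **Push:** a steady 14 N or so on the trigger.
- **Other things:** the cork and the tin look undisturbed in the side view. I did not check the barrel tap separately.

**One doubtful reading:** if the brake stopped the bar at exactly 6 N when I let go, the slip would put the pad nearer 9 mm, still short of bottoming out. I trusted the camera figure, because the finger-bar travel from an earlier camera reading also gives about 7 mm.

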